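# Refit the roller of a vacuum floor head

### The job

Refit the blue brush roller in the upturned vacuum floor head by pushing it, never gripping it (its fins crush): bring it against the chamber's back wall and slide it along the wall onto the drive spindle, without lifting it out or letting it roll out over the open front. Press it through the stiff push fit until it is fully home against the firm stop, but force it no harder than that, and only then swing the red end cap fully shut. Leave the tub, the screwdriver and the spudger where they are.

Things in the scene. Friction and masses are not known exactly. Their poses are not given: they have to be found in the camera images.
- head: Grey/black vacuum floor head lying upside down; does not move. Origin on the bench below the chamber; x points out of the open front, y along the chamber to the drive end, z up. Chamber floor: flat, 12 mm above the bench, from the back wall's face at x = -30 mm to the unguarded front edge at x = 38 mm, and from the open end at y = -105 mm to the drive end. Drive axis: x = -10 mm, z = 32 mm.
- back_wall (a point): Top edge of the chamber's back wall, on its face (head frame x = -30, y = 0, z = 62 mm). The wall is upright, runs along the head's y from -105 to 135 mm, 10 mm thick. Behind it: rear body 46 mm high out to x = -80 mm with two wheels up to 60 mm high, and the tube neck (its shoulder y = -25 to 85, z up to 48 mm) out to x = -167 mm.
- roller: Blue rigid roller with black fins, 40 mm across, 220 mm long, 0.15 to 0.3 kg. Origin mid-length on its axis; its y is the long axis, +y to the drive end (x, z turn as it rolls). Lies on the chamber floor, rolls freely, its outer (-y) end stands out of the open end. Bore 18 mm wide, 40 mm deep in each end. Home, its origin is at y = 3 mm in the head frame, its outer end 2 mm proud of the open end.
- drive (a point): On the drive axis, at the brass drive sleeve's face as at the start (head frame x = -10, y = 105, z = 32 mm); fixed to the head. A steel spindle, 12 mm across, lies on this axis, its tapered tip 19 mm nearer the open end. From here the roller's end presses the sleeve 8 mm further along +y, a stiff push fit of about 12 N all the way, to a firm stop; it then stays there.
- drive_cover (a point): Top edge, nearest the open end, of the cover over the drive end (head frame x = 0, y = 100, z = 66 mm). It roofs the chamber from y = 100 to 135 mm, underside 58 mm above the bench; its front cheek's inner face is at x = 16 mm. A roller that lies on the chamber floor and touches the back wall is in line with the spindle; 6 mm or more off the wall it catches.
- end_cap (a joint): Red end cap, rad. 0 = shut across the open end; grows as it opens, clockwise from above; 1.7 to 2.15 at the start, at most 2.35. Stiff hinge (0.08 N m), stays where left. A plate 10 mm thick, mid-plane on the hinge axis, from 4 to 82 mm from the hinge, 7 to 61 mm above the bench. Shut, it points along the head's +x, inner face at y = -108.5 mm; at pi/2 it points along -y.
- cap_hinge (a point): On the hinge axis of the end cap, 32 mm above the bench (head frame x = -45, y = -113.5 mm).
- cap_edge (a point): On the middle plane of the end cap, 70 mm from its hinge, 32 mm above the bench; moves with the cap.
- screwdriver: Orange-handled screwdriver, 190 mm long, lying on the bench in front of the head. Leave alone.
- spudger: Orange flat plastic pry tool, about 130 mm long and 6 mm thick, lying on the bench. Leave alone.
- tub: White closed tub, 72 mm in diameter and 105 mm high, standing on the bench beyond the drive end. Leave alone.
Not all that is in view belongs to the job. There is more than one size of the roller; the job needs the smallest.

How it is judged (in metres and radians):
On the way:
1. with the cap still open, the roller is on the spindle and pressed home to within 1.5 mm of its stop (y of roller in the frame of head above 0.0015 m and value of joint end_cap above 0.6 rad), for 0.1 s.
At the end, for the whole second after the job is handed in: The roller lies at rest on the spindle along the back wall, home to within 1.5 mm of its stop (its origin beyond y = 1.5 mm and behind x = -5 mm in the head's frame, within 0.05 rad of straight), and the end cap is shut to within 0.07 rad (y of roller in the frame of head above 0.0015 m and x of roller in the frame of head below -0.005 m and angle between the y axis of roller and the y axis of head, either way round below 0.05 rad and value of joint end_cap below 0.07 rad and linear speed of roller below 0.01 m/s); the robot touches nothing.
It fails at once if the roller falls out of the chamber (height (world z) of roller below 0.025 m).
It fails at once if the roller is lifted out of the chamber (height (world z) of roller above 0.05 m).
It fails at once if the roller is gripped or forced (the fingers press on it with more than 25 N) (contact force between the fingers and roller above 25 N).
It fails at once if the screwdriver, the spudger or the tub is moved by more than 20 mm (distance of any of screwdriver, spudger, tub from where it was at the start of the episode above 0.02 m).
It also fails if it takes over 54 s, if anything falls off the work surface, if the arm or the gripper's body presses on something with over 40 N, if the wrist force passes 120 N, or if a joint passes its speed limit or range.

### The arm

A 6-joint arm with a two-finger parallel gripper is mounted at the origin on the work surface. World frame = base frame: x ahead of the robot, y to its left, z up, the work surface at z = 0. Lengths are in mm, angles in degrees, forces in N, time in s.
With the tool pointing down it reaches from about 350 to 850 mm from the base axis. Payload 8.1 kg.
Tool frame: the origin (TCP) lies at the very end of the fingers, on their centre line; the grasp point (between the pads) lies grip_depth behind it (grip_depth is the distance from the TCP to the grasp point, in mm); z points along the fingers, y is the direction in which the jaws open and shut (so a half turn about z gives the same grasp; the last joint's range is limited). The gripper opens to 85 mm and grips with 20 to 120 N. Pads are 22 mm wide; open, the fingers measure 114 mm over their backs; the gripper's body (76 mm by 85 mm) begins 54 mm behind the grasp point. The pads swing forward as they close: fully open they stand 13 mm farther back than shut.
Start: joints at [-77.43, 7.471, 85.268, -0, 87.261, -4.893], TCP at [180.082, -572.342, 231.292] pointing down, gripper open.
Joint ranges: [-169.43, 169.43], [-51.17, 129.36], [1.28, 143.12], [-76.62, 256.62], [0, 156.53], [-152.29, 152.29]. Speed limits (degrees/s): [136.94, 136.94, 159.86, 180, 180, 180].

### API

Orientations are given as [roll, pitch, yaw] about the fixed x, y, z axes, in that order (R = Rz(yaw) Ry(pitch) Rx(roll)).
In Python, from bench import * gives the robot as it stands.
- The arm moves only by the tool step_arm, never from a script. Its argument "plan" is a list of rows, each an object of numbers: "grip": the finger opening in cm, from 0 to 8.54; "tx", "ty", "tz": the shift along the tool's x, y, z in cm; "ax", "ay", "az": the turn, a rotation vector about the tool's x, y, z in degrees. In form: [{"grip": .., "tx": .., "ty": .., "tz": .., "ax": .., "ay": .., "az": ..}, ...]. A call has 1 to 8 rows; each row shifts and turns the commanded pose from where the row before left it, along the tool's axes as they then stand; what a row does not reach is not made up. A row lasts 1/12 s, in which the tool goes at most 41.7 mm and 7.16 degrees, less where a joint would pass 70% of its speed; a pose out of reach is approached as far as the arm can. A call with a gripper value outside its range is refused whole. The fingers move at their own pace and stop on an object; "newtons" is the grip in N (left out, the last holds). Time passes only in rows, so rows that do not move let the fingers close. It gives the time, the measured TCP pose, the force and the opening at its end, in the units of the state.
- sense(): the state, without advancing time (a new reading comes with each control period).
- snapshot(name): name is "scene" or "top"; returns the picture (420x560x3 uint8, red, green, blue); there is no depth.
- camera_model(name): a dict with "intrinsics" (3x3 intrinsics, pixels), "dist_coeffs" ([k1, k2, p1, p2, k3] as OpenCV has them; the pictures are not rectified), "pose" (4x4, takes a point from camera to world coordinates). Camera axes: x right, y down, z forward; pixel columns grow to the right and rows downward; lengths in mm; the calibration is good to about 2 mm. A picture is of the moment at which its call begins. camera_model takes no time and is no camera call.
- hand_in(): hands the job in, once; it reports no verdict.
The state is a dict: "time": time; "joint_pos": joint angles; "qd": joint speeds; "joint_efforts": joint torques, N m; "tool_pos": TCP position; "tcp_rot": TCP orientation; "ft_force": force on the tool from outside, world axes, zero at the start; "wrist_torque": the same for the moment, N m; "finger_gap": finger opening in mm.
Only numpy, scipy, OpenCV 4.12 (cv2) and the standard library are available. Lean on these libraries where they do the work, as an engineer would, in place of code of your own. Each camera call takes 0.05 s, during which the arm holds its last target.

## Working session

There is one attempt and no reset: what is moved stays moved. The work goes in short steps, Python scripts to look and compute and a tool call to move; the robot and the scene stay as the last step left them, time stands still between calls to the robot, and variables do not carry over. Pictures are saved under pics/ and viewed, and the job is handed in when it is done.

Besides the shell and the picture viewer there is one more tool, called after "Request:" as name(argument=value, ...) on one line, values as JSON. step_arm: Moves the arm, as the interface text tells. Its arguments: {"type":"object","properties":{"plan":{"type":"array","items":{"type":"object","properties":{"grip":{"type":"number"},"tx":{"type":"number"},"ty":{"type":"number"},"tz":{"type":"number"},"ax":{"type":"number"},"ay":{"type":"number"},"az":{"type":"number"}}}},"newtons":{"type":"number"}},"required":["plan"]}

```bash
ls; mkdir -p pics; python3 - <<'E'
from bench import *
import cv2
print(sense())
for n in("scene","top"):
    im=snapshot(n); cv2.imwrite(f"pics/{n}0.png",im[:,:,::-1]); cv2.imwrite(f"pics/{n}0_big.png",cv2.resize(im[:,:,::-1],(800,600)))
    c=camera_model(n); print(n,c)
E
```

```text
pics
{'time': 0.0, 'joint_pos': array([-7.74282179e+01,  7.51492318e+00,  8.53296172e+01,  1.04459520e-03,
        8.72616811e+01, -4.89279183e+00]), 'qd': array([0.0592635 , 0.0847704 , 0.00941357, 0.07301433, 0.12361532,
       0.11546539]), 'joint_efforts': array([-2.19921778e-03, -5.69396710e+01, -5.00559318e+01, -5.73685120e-04,
        1.42698051e-02, -1.89511417e-05]), 'tool_pos': array([ 179.97949951, -571.79181536,  230.24312397]), 'tcp_rot': array([-1.79894255e+02, -1.00992920e-02,  1.74645137e+01]), 'ft_force': array([ 0.54453571, -0.10667684, -0.47426255]), 'wrist_torque': array([ 0.00071303, -0.02259531, -0.03064579]), 'finger_gap': 84.73841250433311}
scene {'intrinsics': array([[411.78485529,   0.        , 279.63858934],
       [  0.        , 411.78485529, 207.73489287],
       [  0.        ,   0.        ,   1.        ]]), 'dist_coeffs': array([-0.03993404,  0.        ,  0.        ,  0.        ,  0.        ]), 'pose': array([[-3.15504141e-01,  6.08443830e-01, -7.28184896e-01,
         1.13721561e+03],
       [ 9.48896750e-01,  1.96456468e-01, -2.46981404e-01,
         2.17430877e+02],
       [-7.21767913e-03, -7.68895937e-01, -6.39333202e-01,
         6.00825214e+02],
       [ 0.00000000e+00,  0.00000000e+00,  0.00000000e+00,
         1.00000000e+00]])}
top {'intrinsics': array([[389.1839522 ,   0.        , 278.26851496],
       [  0.        , 389.1839522 , 211.69042977],
       [  0.        ,   0.        ,   1.        ]]), 'dist_coeffs': array([-0.10338569,  0.        ,  0.        ,  0.        ,  0.        ]), 'pose': array([[ 2.03007229e-02, -9.91138352e-01,  1.31273178e-01,
         4.04488395e+02],
       [-9.99759344e-01, -1.90323200e-02,  1.09098840e-02,
         1.68772690e+01],
       [-8.31477129e-03, -1.31463064e-01, -9.91286198e-01,
         8.70525843e+02],
       [ 0.00000000e+00,  0.00000000e+00,  0.00000000e+00,
         1.00000000e+00]])}
```

View pics/scene0_big.png

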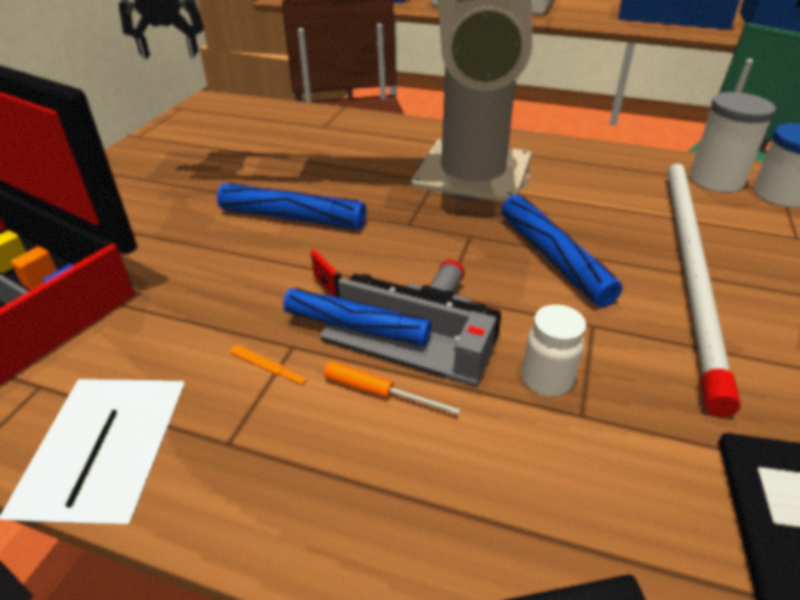

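View pics/top0_big.png

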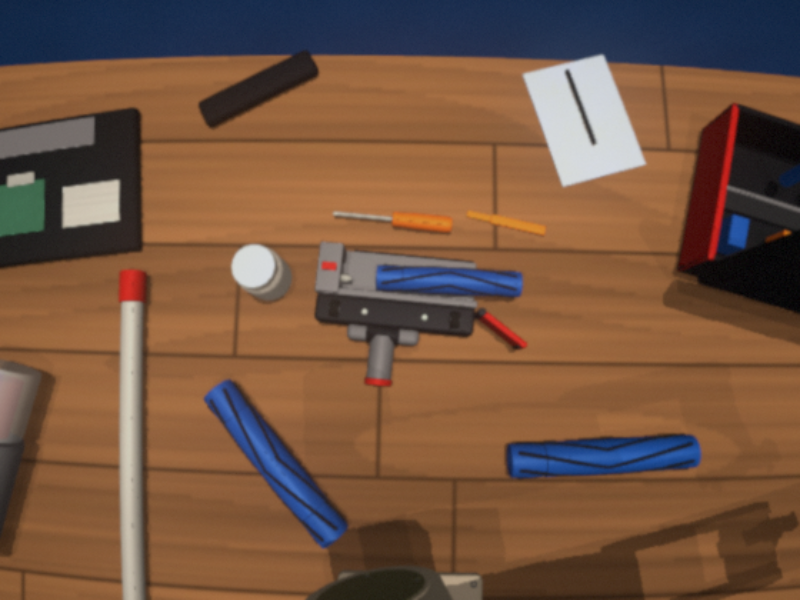

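Three blue rollers in the enlarged top view: (450,280) in the head's chamber, (275,465) and (603,455) on the bench. The one in the chamber looks the shortest and already lies in the head. I'll confirm that with a crop and measured lengths.

```bash
cat > h.py <<'E'
import numpy as np, cv2
from bench import *
def ray(n,uv):
    c=camera_model(n); K=c["intrinsics"]; d=c["dist_coeffs"]; T=c["pose"]
    p=cv2.undistortPoints(np.array(uv,float).reshape(-1,1,2),K,d).reshape(-1,2)
    D=np.c_[p,np.ones(len(p))]@T[:3,:3].T
    return T[:3,3],D
def onz(n,uv,z):
    o,D=ray(n,uv); return o+D*((z-o[2])/D[:,2])[:,None]
def proj(n,P):
    c=camera_model(n); Ti=np.linalg.inv(c["pose"])
    r,_=cv2.Rodrigues(Ti[:3,:3]); q,_=cv2.projectPoints(np.array(P,float).reshape(-1,1,3),r,Ti[:3,3],c["intrinsics"],c["dist_coeffs"]); return q.reshape(-1,2)
E
python3 - <<'E'
from h import *
im=cv2.imread("pics/top0.png"); hsv=cv2.cvtColor(im,cv2.COLOR_BGR2HSV)
m=cv2.inRange(hsv,(100,120,60),(125,255,255)); m[:60]=0
m=cv2.morphologyEx(m,cv2.MORPH_CLOSE,np.ones((5,5)))
for c in cv2.findContours(m,0,2)[0]:
    if cv2.contourArea(c)<400: continue
    r=cv2.minAreaRect(c); b=cv2.boxPoints(r); P=onz("top",b,25)
    print(np.round(r[0]),np.round(r[1]),np.round(P[:,:2]),[round(np.linalg.norm(P[i]-P[i-1])) for i in range(2)])
cv2.imwrite("pics/t_crop.png",cv2.resize(im[150:280,200:400],(800,520),interpolation=cv2.INTER_CUBIC))
im=cv2.imread("pics/scene0.png")
cv2.imwrite("pics/s_crop.png",cv2.resize(im[160:290,150:420],None,fx=2.96,fy=2.96,interpolation=cv2.INTER_CUBIC))
E
```

```text
[422. 319.] [ 24. 134.] [[ 306. -143.]
 [ 322. -440.]
 [ 270. -442.]
 [ 255. -146.]] [50, 298]
[192. 324.] [135.  24.] [[362. 324.]
 [396. 285.]
 [178.  91.]
 [146. 130.]] [291, 52]
[314. 196.] [101.  17.] [[ 536.   59.]
 [ 574.   59.]
 [ 569. -164.]
 [ 531. -162.]] [221, 38]
```

View pics/t_crop.png

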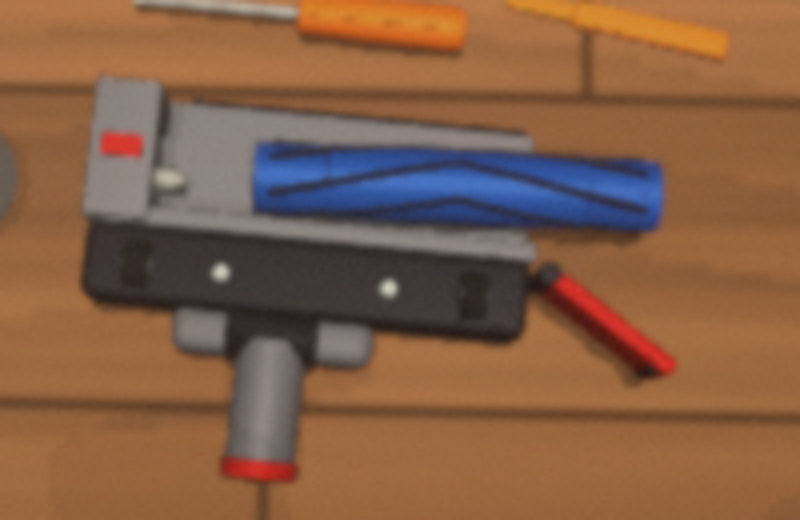

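View pics/s_crop.png

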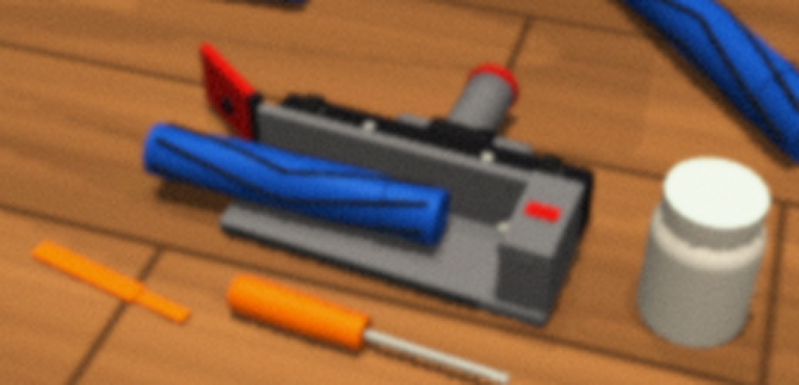

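The crops show the roller in the chamber at top (314,196), measured 221 x 38 mm. The other two are about 295 x 51 mm, so the one in the chamber is the smallest and is the one meant. Next I'll find the head pose.

```bash
python3 - <<'E'
import cv2
im=cv2.imread("pics/scene0.png")
a=im[170:240,215:305]; b=im[200:275,285:355]
cv2.imwrite("pics/s_a.png",cv2.resize(a,None,fx=8,fy=8,interpolation=cv2.INTER_CUBIC))
cv2.imwrite("pics/s_b.png",cv2.resize(b,None,fx=8,fy=8,interpolation=cv2.INTER_CUBIC))
im=cv2.imread("pics/top0.png")
cv2.imwrite("pics/t_a.png",cv2.resize(im[165:210,215:285],None,fx=10,fy=10,interpolation=cv2.INTER_CUBIC))
cv2.imwrite("pics/t_b.png",cv2.resize(im[175:250,305:375],None,fx=8,fy=8,interpolation=cv2.INTER_CUBIC))
E
```

```text
(no output)
```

View pics/s_a.png

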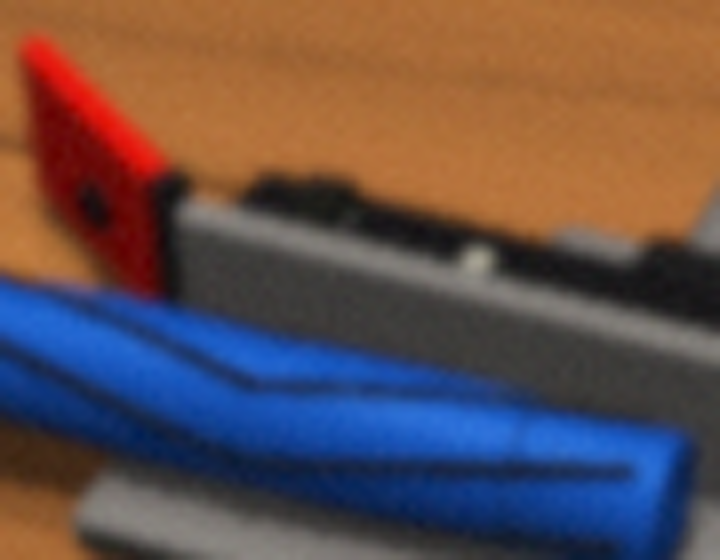

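View pics/s_b.png

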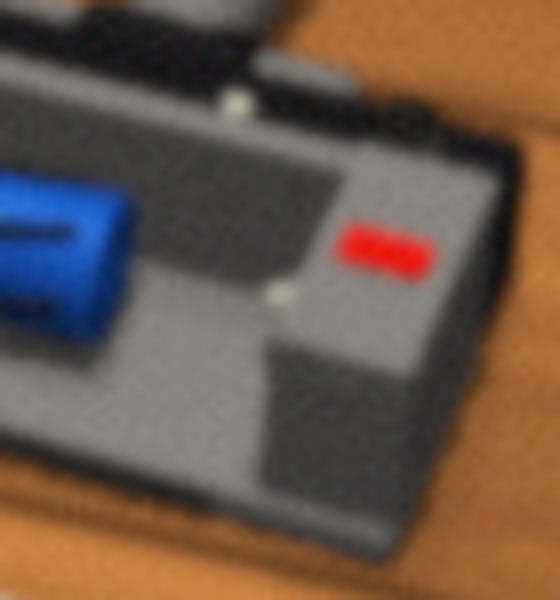

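View pics/t_a.png

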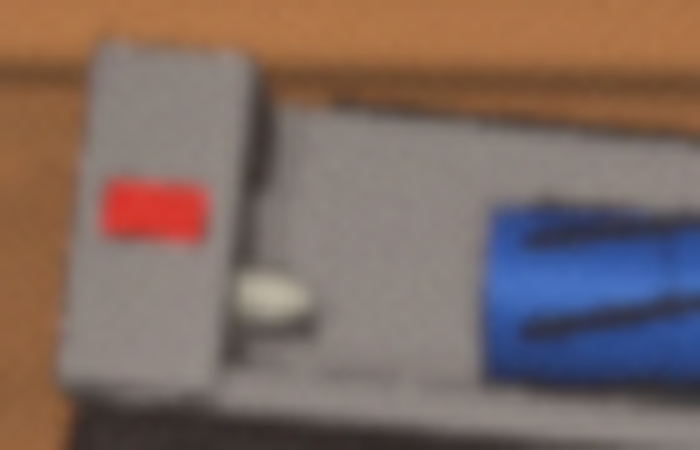

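View pics/t_b.png

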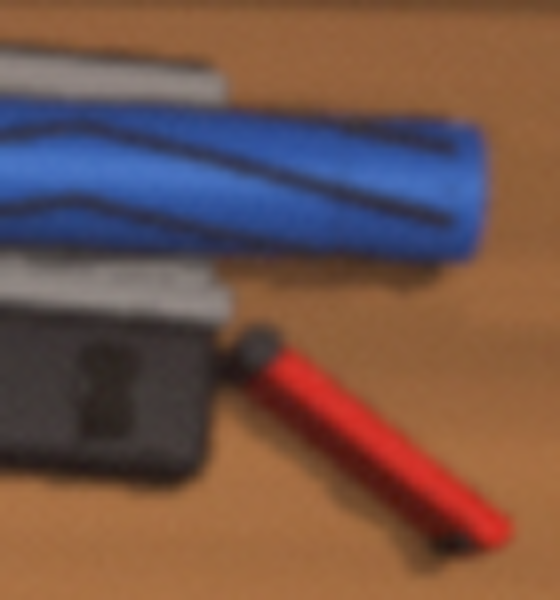

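```bash
python3 - <<'E'
from h import *
s=lambda x,y:(215+x/8,170+y/8); s2=lambda x,y:(285+x/8,200+y/8)
ta=lambda x,y:(215+x/10,165+y/10); tb=lambda x,y:(305+x/8,175+y/8)
W=onz("scene",[s(178,213),s(715,352),s2(0,75),s2(340,170)],62); print("wall",W.round(1)[:,:2])
print("covercorner s",onz("scene",[s2(270,345),s2(500,180),s2(410,375)],66).round(1)[:,:2])
print("floor corner s",onz("scene",[s(75,500)],12).round(1),"t",onz("top",[tb(228,72)],12).round(1))
print("front edge line t",onz("top",[tb(0,48),tb(220,70),ta(330,103),ta(690,135)],12).round(1)[:,:2])
C=onz("top",[ta(255,55),ta(100,45),ta(60,385),ta(215,395)],66).round(1)[:,:2];print("cover t",C)
print("tip",onz("top",[ta(315,295)],32).round(1), onz("scene",[s2(265,295)],32).round(1))
print("hinge t", onz("top",[tb(260,345)],61).round(1)," cap", onz("top",[tb(285,355),tb(505,528)],61).round(1))
print("roller axis ends t z~32", onz("top",[ta(490,295),tb(485,190)],36).round(1))
E
```

```text
wall [[516.2 -87.8]
 [526.9  62.8]
 [525.1  21.3]
 [534.  112. ]]
covercorner s [[602.6 111.5]
 [530.1 150.7]
 [602.2 144.2]]
floor corner s [[578.9 -94.4  12. ]] t [[583.4 -96.6  12. ]]
front edge line t [[589.  -32.4]
 [583.9 -94.4]
 [599.8  96.4]
 [593.8  14.9]]
cover t [[597.6 107.6]
 [599.3 140.8]
 [526.1 146.3]
 [524.5 113.5]]
tip [[552.2  96.4  32. ]] [[551.9  99.2  32. ]]
hinge t [[500.5 -98.6  61. ]]  cap [[ 498.  -105.2   61. ]
 [ 453.6 -162.9   61. ]]
roller axis ends t z~32 [[ 552.2   57.9   36. ]
 [ 547.1 -163.8   36. ]]
```

```bash
cat >> h.py <<'E'
O=np.array([554.6,11.6]); YAW=np.radians(-4.8)
XH=np.array([np.cos(YAW),np.sin(YAW)]); YH=np.array([-XH[1],XH[0]])
def tohead(p): d=np.array(p)[...,:2]-O; return np.stack([d@XH,d@YH],-1)
def st():
    s=sense(); f=s["ft_force"]; p=s["tool_pos"]
    print("t",round(s["time"],2),"head xy",tohead(p).round(1),"z",p[2].round(1),"rot",s["tcp_rot"].round(2),"F head",(f[:2]@XH).round(1),(f[:2]@YH).round(1),f[2].round(1),"gap",round(s["finger_gap"],1))
def rollerends(n="top",z=36,fn=None):
    im=cv2.cvtColor(snapshot(n),cv2.COLOR_RGB2BGR)
    if fn: cv2.imwrite(fn,im)
    m=cv2.inRange(cv2.cvtColor(im,cv2.COLOR_BGR2HSV),(100,120,60),(125,255,255)); m[:60]=0
    return im,m
E
python3 - <<'E'
from h import *
im=cv2.imread("pics/top0.png"); hsv=cv2.cvtColor(im,cv2.COLOR_BGR2HSV)
m=cv2.inRange(hsv,(9,170,150),(20,255,255)); m=m[140:170,220:400]
for c in cv2.findContours(m,0,2)[0]:
    if cv2.contourArea(c)<30: continue
    b=cv2.boxPoints(cv2.minAreaRect(c.reshape(-1,2).astype(np.float32)+[220,140]).__class__ and cv2.minAreaRect((c.reshape(-1,2)+[220,140]).astype(np.float32)))
    print(tohead(onz("top",b,15)).round(0).tolist())
# roller axis in head frame via column-wise mid of the blue mask
m=cv2.inRange(hsv,(100,120,60),(125,255,255)); m[:170]=0;m[220:]=0;m[:,:250]=0;m[:,372:]=0
ys,xs=np.nonzero(m)
for c in range(265,366,14):
    r=ys[xs==c]; print(c,r.min(),r.max(),tohead(onz("top",[(c,r.min()),(c,r.max())],32)).round(1).tolist())
st()
E
```

```text
Traceback (most recent call last):
cv2.error: OpenCV(4.12.0) /io/opencv/modules/imgproc/src/convhull.cpp:143: error: (-215:Assertion failed) total >= 0 && (depth == CV_32F || depth == CV_32S) in function 'convexHull'
```

```bash
python3 - <<'E'
from h import *
im=cv2.imread("pics/top0.png"); hsv=cv2.cvtColor(im,cv2.COLOR_BGR2HSV)
m=cv2.inRange(hsv,(9,170,150),(20,255,255)); m=m[140:170,220:400]
for c in cv2.findContours(m,0,2)[0]:
    if cv2.contourArea(c)<30: continue
    b=cv2.boxPoints(cv2.minAreaRect((c.reshape(-1,2)+np.array([220,140])).astype(np.float32)))
    print(tohead(onz("top",b,15)).round(0).tolist())
m=cv2.inRange(hsv,(100,120,60),(125,255,255)); m[:170]=0;m[220:]=0;m[:,:250]=0;m[:,372:]=0
ys,xs=np.nonzero(m)
for c in range(265,366,14):
    r=ys[xs==c]; print(c,r.min(),r.max(),tohead(onz("top",[(c,r.min()),(c,r.max())],32)).round(1).tolist())
st()
E
```

```text
[[84.0, 35.0], [110.0, 35.0], [109.0, -61.0], [83.0, -61.0]]
[[108.0, -80.0], [126.0, -83.0], [110.0, -211.0], [92.0, -208.0]]
265 187 201 [[11.2, 45.8], [-19.7, 42.4]]
279 189 202 [[9.9, 14.8], [-18.8, 11.8]]
293 188 201 [[15.3, -15.5], [-13.4, -18.3]]
307 188 204 [[18.4, -46.0], [-16.9, -49.3]]
321 189 205 [[19.4, -76.8], [-15.9, -79.9]]
335 190 203 [[20.4, -107.6], [-8.4, -110.0]]
349 192 205 [[19.1, -138.6], [-9.6, -140.9]]
363 192 205 [[22.4, -169.3], [-6.4, -171.5]]
t 0.1 head xy [-324.5 -612.7] z 230.4 rot [-1.799e+02 -1.000e-02  1.747e+01] F head 0.7 0.9 -0.2 gap 85.2
```

Request:
step_arm(plan=[{"grip": 4.5,"az": 5.6},{"grip": 4.5,"az": 5.6},{"grip": 4.5,"az": 5.6},{"grip": 4.5,"az": 5.5},{"grip": 4.5,"tx": 2.1,"ty": -3.0},{"grip": 4.5,"tx": 2.1,"ty": -3.0},{"grip": 4.5,"tx": 2.1,"ty": -3.0},{"grip": 4.5,"tx": 2.1,"ty": -3.0}], newtons=20)

```text
invalid input
```

Request:
step_arm(plan=[{"tx": 2.1,"ty": -3.0},{"tx": 2.1,"ty": -3.0},{"tx": 2.1,"ty": -3.0},{"tx": 2.1,"ty": -3.0},{"tx": 2.1,"ty": -3.0},{"tx": 2.1,"ty": -3.0},{"tx": 2.1,"ty": -3.0},{"tx": 2.1,"ty": -3.0}])

```text
invalid input
```

```bash
python3 -c "
from h import *
st()"
```

```text
t 0.1 head xy [-324.5 -612.7] z 230.4 rot [-1.799e+02 -1.000e-02  1.747e+01] F head 0.7 0.9 -0.2 gap 85.2
```

Request:
step_arm(plan=[{"grip": 4.5,"tx": 0,"ty": 0,"tz": 0,"ax": 0,"ay": 0,"az": 5.6},{"grip": 4.5,"tx": 0,"ty": 0,"tz": 0,"ax": 0,"ay": 0,"az": 5.6},{"grip": 4.5,"tx": 0,"ty": 0,"tz": 0,"ax": 0,"ay": 0,"az": 5.6},{"grip": 4.5,"tx": 0,"ty": 0,"tz": 0,"ax": 0,"ay": 0,"az": 5.5},{"grip": 4.5,"tx": 2.1,"ty": -3.0,"tz": 0,"ax": 0,"ay": 0,"az": 0},{"grip": 4.5,"tx": 2.1,"ty": -3.0,"tz": 0,"ax": 0,"ay": 0,"az": 0},{"grip": 4.5,"tx": 2.1,"ty": -3.0,"tz": 0,"ax": 0,"ay": 0,"az": 0},{"grip": 4.5,"tx": 2.1,"ty": -3.0,"tz": 0,"ax": 0,"ay": 0,"az": 0}], newtons=20)

```text
time: 0.77
tool_pos: [274.3, -458.3, 230.6]
tcp_rot: [-179.9, 0.0, -4.9]
ft_force: [0.5, -0.2, 0.7]
finger_gap: 45.1
```

Request:
step_arm(plan=[{"grip": 4.5,"tx": 2.1,"ty": -3.0,"tz": 0,"ax": 0,"ay": 0,"az": 0},{"grip": 4.5,"tx": 2.1,"ty": -3.0,"tz": 0,"ax": 0,"ay": 0,"az": 0},{"grip": 4.5,"tx": 2.1,"ty": -3.0,"tz": 0,"ax": 0,"ay": 0,"az": 0},{"grip": 4.5,"tx": 2.1,"ty": -3.0,"tz": 0,"ax": 0,"ay": 0,"az": 0},{"grip": 4.5,"tx": 2.1,"ty": -3.0,"tz": 0,"ax": 0,"ay": 0,"az": 0},{"grip": 4.5,"tx": 2.1,"ty": -3.0,"tz": 0,"ax": 0,"ay": 0,"az": 0},{"grip": 4.5,"tx": 2.1,"ty": -3.0,"tz": 0,"ax": 0,"ay": 0,"az": 0},{"grip": 4.5,"tx": 2.1,"ty": -3.0,"tz": 0,"ax": 0,"ay": 0,"az": 0}])

```text
time: 1.43
tool_pos: [462.2, -233.1, 231.0]
tcp_rot: [-180.0, 0.0, -4.8]
ft_force: [-0.0, -1.2, -1.1]
finger_gap: 45.0
```

```bash
python3 -c "
from h import *
st()"
```

```text
t 1.43 head xy [ -71.6 -251.6] z 231.0 rot [-1.7999e+02  2.0000e-02 -4.8400e+00] F head 0.1 -1.2 -1.1 gap 45.0
```

Request:
step_arm(plan=[{"grip": 4.5,"tx": 2.1,"ty": -2.9,"tz": 0,"ax": 0,"ay": 0,"az": 0},{"grip": 4.5,"tx": 2.1,"ty": -2.9,"tz": 0,"ax": 0,"ay": 0,"az": 0},{"grip": 4.5,"tx": 2.1,"ty": -2.9,"tz": 0,"ax": 0,"ay": 0,"az": 0},{"grip": 4.5,"tx": 2.1,"ty": -2.9,"tz": 0,"ax": 0,"ay": 0,"az": 0},{"grip": 4.5,"tx": 2.1,"ty": -2.9,"tz": 0,"ax": 0,"ay": 0,"az": 0},{"grip": 4.5,"tx": 2.1,"ty": -2.9,"tz": 0,"ax": 0,"ay": 0,"az": 0},{"grip": 4.5,"tx": 0,"ty": 0,"tz": 3.5,"ax": 0,"ay": 0,"az": 0},{"grip": 4.5,"tx": 0,"ty": 0,"tz": 3.5,"ax": 0,"ay": 0,"az": 0}])

```text
time: 2.1
tool_pos: [604.8, -70.3, 162.9]
tcp_rot: [180.0, -0.3, -4.6]
ft_force: [-0.0, -0.2, -0.8]
finger_gap: 45.1
```

```bash
python3 -c "
from h import *
st()
im,m=rollerends(fn='pics/t1.png'); cv2.imwrite('pics/t1c.png',cv2.resize(im[100:300,180:420],None,fx=3,fy=3))
im,m=rollerends('scene',fn='pics/s1.png'); cv2.imwrite('pics/s1c.png',cv2.resize(im[60:290,150:420],None,fx=2.5,fy=2.5))
"
```

```text
t 2.1 head xy [ 56.9 -77.4] z 162.9 rot [179.97  -0.34  -4.64] F head 0.0 -0.2 -0.8 gap 45.1
```

View pics/t1c.png

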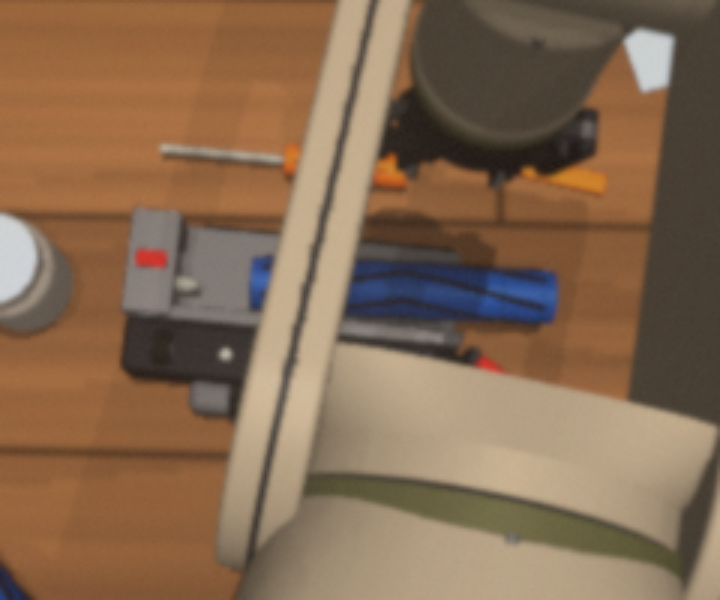

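View pics/s1c.png

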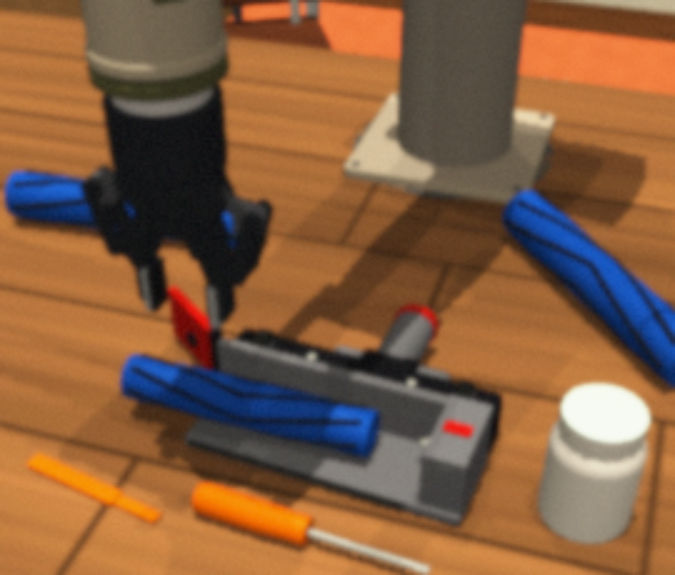

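The top view shows the gripper in front of the chamber, at crop (490,150), clear of the screwdriver. The scene view shows the roller undisturbed. Next I'll descend in front of it.

Request:
step_arm(plan=[{"grip": 4.5,"tx": 0,"ty": 0,"tz": 3.2,"ax": 0,"ay": 0,"az": 0},{"grip": 4.5,"tx": 0,"ty": 0,"tz": 3.2,"ax": 0,"ay": 0,"az": 0},{"grip": 4.5,"tx": 0,"ty": 0,"tz": 3.2,"ax": 0,"ay": 0,"az": 0},{"grip": 4.5,"tx": 0,"ty": 0,"tz": 2.0,"ax": 0,"ay": 0,"az": 0},{"grip": 4.5,"tx": 0,"ty": 0,"tz": 2.2,"ax": 0,"ay": 0,"az": 0},{"grip": 4.5,"tx": 0,"ty": 0,"tz": 0.5,"ax": 0,"ay": 0,"az": 0},{"grip": 4.5,"tx": 0,"ty": 0,"tz": 0,"ax": 0,"ay": 0,"az": 0}])

```text
time: 2.78
tool_pos: [600.6, -72.3, 17.6]
tcp_rot: [-180.0, 0.2, -4.9]
ft_force: [-1.0, -0.2, 0.3]
finger_gap: 45.2
```

```bash
python3 -c "
from h import *
st()
im,m=rollerends('scene',fn='pics/s2.png'); cv2.imwrite('pics/s2c.png',cv2.resize(im[100:290,150:380],None,fx=3,fy=3))
"
```

```text
t 2.78 head xy [ 52.8 -79.8] z 17.6 rot [-179.98    0.18   -4.87] F head -1.0 -0.3 0.3 gap 45.2
```

View pics/s2c.png

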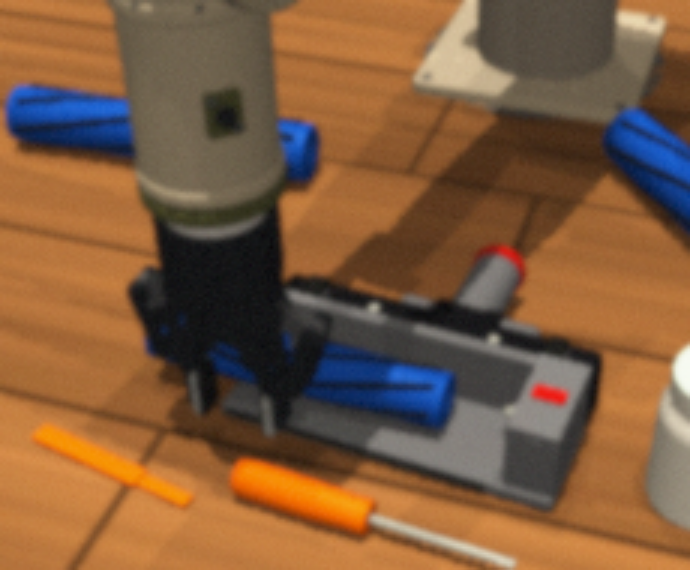

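The fingers stand in front of the roller at the front edge, clear of the screwdriver. Now I'll push towards the wall.

Request:
step_arm(plan=[{"grip": 4.5,"tx": -0.4,"ty": 0,"tz": 0,"ax": 0,"ay": 0,"az": 0},{"grip": 4.5,"tx": -0.4,"ty": 0,"tz": 0,"ax": 0,"ay": 0,"az": 0},{"grip": 4.5,"tx": -0.3,"ty": 0,"tz": 0,"ax": 0,"ay": 0,"az": 0},{"grip": 4.5,"tx": -0.2,"ty": 0,"tz": 0,"ax": 0,"ay": 0,"az": 0},{"grip": 4.5,"tx": -0.2,"ty": 0,"tz": 0,"ax": 0,"ay": 0,"az": 0},{"grip": 4.5,"tx": -0.2,"ty": 0,"tz": 0,"ax": 0,"ay": 0,"az": 0},{"grip": 4.5,"tx": -0.2,"ty": 0,"tz": 0,"ax": 0,"ay": 0,"az": 0},{"grip": 4.5,"tx": -0.2,"ty": 0,"tz": 0,"ax": 0,"ay": 0,"az": 0}])

```text
time: 3.5
tool_pos: [580.7, -70.3, 18.4]
tcp_rot: [180.0, -0.0, -4.8]
ft_force: [0.1, 0.6, 0.6]
finger_gap: 45.0
```

Request:
step_arm(plan=[{"grip": 4.5,"tx": -0.15,"ty": 0,"tz": 0,"ax": 0,"ay": 0,"az": 0},{"grip": 4.5,"tx": -0.15,"ty": 0,"tz": 0,"ax": 0,"ay": 0,"az": 0},{"grip": 4.5,"tx": -0.15,"ty": 0,"tz": 0,"ax": 0,"ay": 0,"az": 0},{"grip": 4.5,"tx": -0.15,"ty": 0,"tz": 0,"ax": 0,"ay": 0,"az": 0},{"grip": 4.5,"tx": 0,"ty": 0,"tz": 0,"ax": 0,"ay": 0,"az": 0}])

```text
time: 3.92
tool_pos: [574.8, -69.8, 18.4]
tcp_rot: [180.0, -0.0, -4.8]
ft_force: [1.0, -0.2, 0.8]
finger_gap: 45.2
```

```bash
python3 -c "
from h import *
st()
im,m=rollerends('scene',fn='pics/s3.png'); cv2.imwrite('pics/s3c.png',cv2.resize(im[100:290,150:380],None,fx=3,fy=3))
"
```

```text
t 3.92 head xy [ 26.9 -79.5] z 18.4 rot [ 1.80e+02 -1.00e-02 -4.83e+00] F head 1.0 -0.1 0.8 gap 45.2
```

View pics/s3c.png

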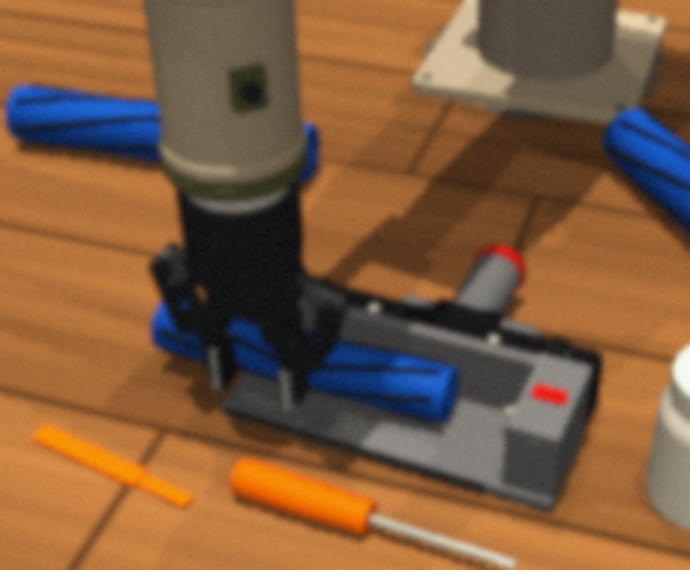

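The fingers have reached the roller and it has started to roll towards the wall. I'll carry on in 1 mm steps.

Request:
step_arm(plan=[{"grip": 4.5,"tx": -0.1,"ty": 0,"tz": 0,"ax": 0,"ay": 0,"az": 0},{"grip": 4.5,"tx": -0.1,"ty": 0,"tz": 0,"ax": 0,"ay": 0,"az": 0},{"grip": 4.5,"tx": -0.1,"ty": 0,"tz": 0,"ax": 0,"ay": 0,"az": 0},{"grip": 4.5,"tx": -0.1,"ty": 0,"tz": 0,"ax": 0,"ay": 0,"az": 0},{"grip": 4.5,"tx": 0,"ty": 0,"tz": 0,"ax": 0,"ay": 0,"az": 0}])

```text
time: 4.38
tool_pos: [570.5, -69.4, 18.1]
tcp_rot: [-180.0, 0.0, -4.8]
ft_force: [-0.1, 0.2, 0.7]
finger_gap: 45.0
```

```bash
python3 -c "
from h import *
st()"
```

```text
t 4.38 head xy [ 22.6 -79.4] z 18.1 rot [-1.80e+02  3.00e-02 -4.84e+00] F head -0.1 0.2 0.7 gap 45.0
```

Request:
step_arm(plan=[{"grip": 4.5,"tx": -0.1,"ty": 0,"tz": 0,"ax": 0,"ay": 0,"az": 0},{"grip": 4.5,"tx": -0.1,"ty": 0,"tz": 0,"ax": 0,"ay": 0,"az": 0},{"grip": 4.5,"tx": 0,"ty": 0,"tz": 0,"ax": 0,"ay": 0,"az": 0}])

```text
time: 4.63
tool_pos: [570.2, -69.5, 19.0]
tcp_rot: [180.0, -0.2, -4.8]
ft_force: [4.8, -1.8, -1.0]
finger_gap: 45.3
```

```bash
python3 -c "
from h import *
st()
im,m=rollerends('scene',fn='pics/s4.png'); cv2.imwrite('pics/s4c.png',cv2.resize(im[100:290,150:380],None,fx=3,fy=3))
im,m=rollerends('top',fn='pics/t4.png'); cv2.imwrite('pics/t4c.png',cv2.resize(im[140:260,200:380],None,fx=4,fy=4))
"
```

```text
t 4.63 head xy [ 22.3 -79.5] z 19.0 rot [179.99  -0.18  -4.83] F head 5.0 -1.4 -1.0 gap 45.3
```

View pics/s4c.png

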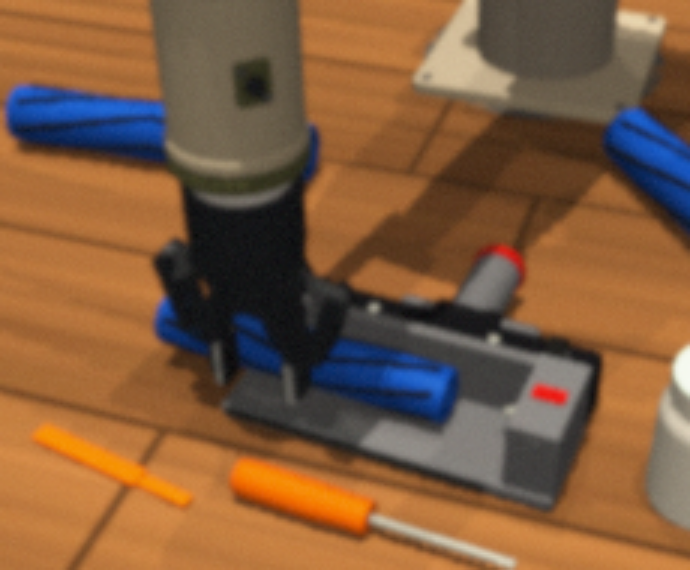

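View pics/t4c.png

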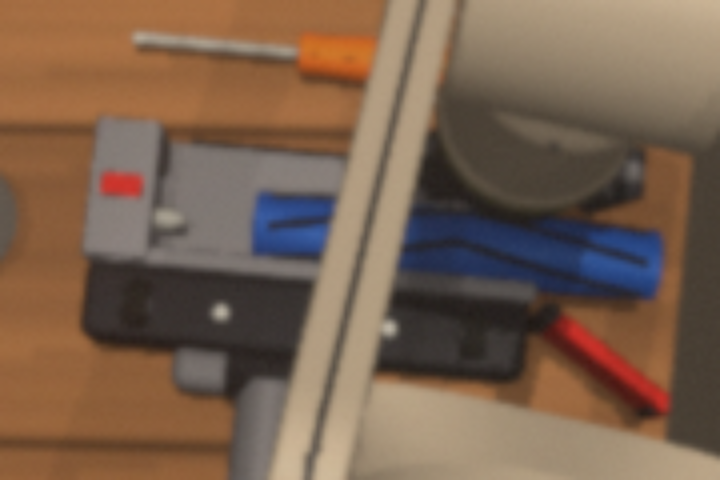

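5 N against the wall: the roller now lies parallel against it in both views. I'll back off gently, lift, and go round to the outer end.

Request:
step_arm(plan=[{"grip": 4.5,"tx": 0.2,"ty": 0,"tz": 0,"ax": 0,"ay": 0,"az": 0},{"grip": 4.5,"tx": 0.5,"ty": 0,"tz": 0,"ax": 0,"ay": 0,"az": 0},{"grip": 4.5,"tx": 1.0,"ty": 0,"tz": 0,"ax": 0,"ay": 0,"az": 0},{"grip": 4.5,"tx": 1.3,"ty": 0,"tz": 0,"ax": 0,"ay": 0,"az": 0},{"grip": 0,"tx": 0,"ty": 0,"tz": -3.0,"ax": 0,"ay": 0,"az": 0},{"grip": 0,"tx": 0,"ty": 0,"tz": -3.5,"ax": 0,"ay": 0,"az": 0},{"grip": 0,"tx": 0,"ty": 0,"tz": -2.5,"ax": 0,"ay": 0,"az": 0},{"grip": 0,"tx": 0,"ty": 2.5,"tz": 0,"ax": 0,"ay": 0,"az": 0}])

```text
time: 5.4
tool_pos: [600.9, -94.4, 115.0]
tcp_rot: [-180.0, -0.5, -4.7]
ft_force: [0.9, -0.2, 0.5]
finger_gap: 0.2
```

```bash
python3 -c "
from h import *
st()
im,m=rollerends('scene',fn='pics/s5.png'); cv2.imwrite('pics/s5c.png',cv2.resize(im[140:290,180:380],None,fx=4,fy=4))
im,m=rollerends('top',fn='pics/t5.png'); cv2.imwrite('pics/t5c.png',cv2.resize(im[140:260,200:380],None,fx=4,fy=4))
"
```

```text
t 5.4 head xy [  55.  -101.8] z 115.0 rot [-179.97   -0.5    -4.66] F head 0.9 -0.1 0.5 gap 0.2
```

View pics/s5c.png

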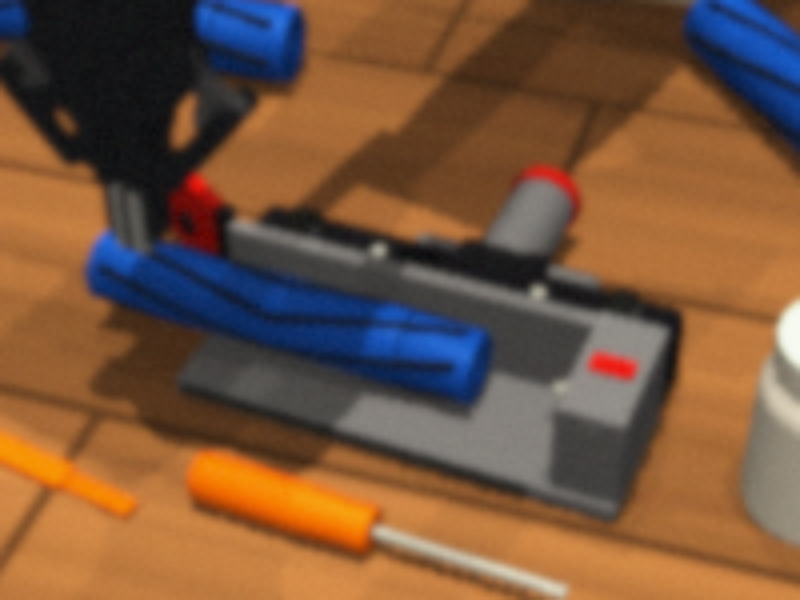

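View pics/t5c.png

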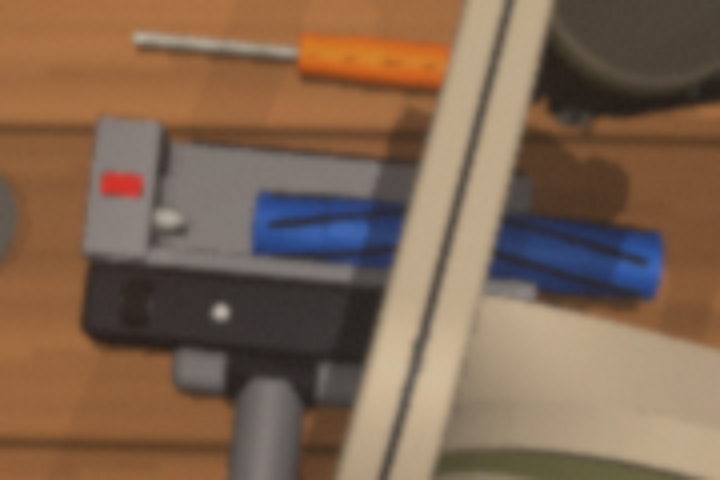

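Roller unchanged in both views, parallel to the wall. Closed fingers next, going to a point beyond its outer end.

Request:
step_arm(plan=[{"grip": 0,"tx": -1.6,"ty": 2.65,"tz": 0,"ax": 0,"ay": 0,"az": 0},{"grip": 0,"tx": -1.6,"ty": 2.65,"tz": 0,"ax": 0,"ay": 0,"az": 0},{"grip": 0,"tx": -1.6,"ty": 2.65,"tz": 0,"ax": 0,"ay": 0,"az": 0},{"grip": 0,"tx": -1.6,"ty": 2.65,"tz": 0,"ax": 0,"ay": 0,"az": 0},{"grip": 0,"tx": 0,"ty": 0,"tz": 0,"ax": 0,"ay": 0,"az": 0}])

```text
time: 5.92
tool_pos: [520.6, -200.2, 107.0]
tcp_rot: [180.0, 0.2, -5.0]
ft_force: [-0.5, 0.5, 0.1]
finger_gap: 0.1
```

```bash
python3 -c "
from h import *
st()
T=cv2.imread('pics/t5.png')
f=lambda x,y:(200+x/4,140+y/4)
print(tohead(onz('top',[f(257,222),f(660,263)],36)).round(1))
"
```

```text
t 5.92 head xy [ -16.1 -213.9] z 107.0 rot [179.96   0.2   -5.02] F head -0.5 0.5 0.1 gap 0.1
[[  -8.5   45.1]
 [  -8.3 -175.2]]
```

Request:
step_arm(plan=[{"grip": 0,"tx": 0.6,"ty": 0,"tz": 2.0,"ax": 0,"ay": 0,"az": 0},{"grip": 0,"tx": 0,"ty": 0,"tz": 3.2,"ax": 0,"ay": 0,"az": 0},{"grip": 0,"tx": 0,"ty": 0,"tz": 3.0,"ax": 0,"ay": 0,"az": 0},{"grip": 0,"tx": 0,"ty": 0,"tz": 1.0,"ax": 0,"ay": 0,"az": 0},{"grip": 0,"tx": 0,"ty": 0,"tz": 0,"ax": 0,"ay": 0,"az": 0}])

```text
time: 6.33
tool_pos: [526.6, -195.5, 12.0]
tcp_rot: [-179.8, 0.5, -4.8]
ft_force: [-0.0, -0.0, -0.2]
finger_gap: -0.2
```

```bash
python3 -c "
from h import *
st()
im,m=rollerends('scene',fn='pics/s6.png'); cv2.imwrite('pics/s6c.png',cv2.resize(im[110:290,140:380],None,fx=3.3,fy=3.3))
"
```

```text
t 6.33 head xy [ -10.6 -208.7] z 12.0 rot [-179.82    0.45   -4.84] F head -0.0 -0.0 -0.2 gap -0.2
```

View pics/s6c.png

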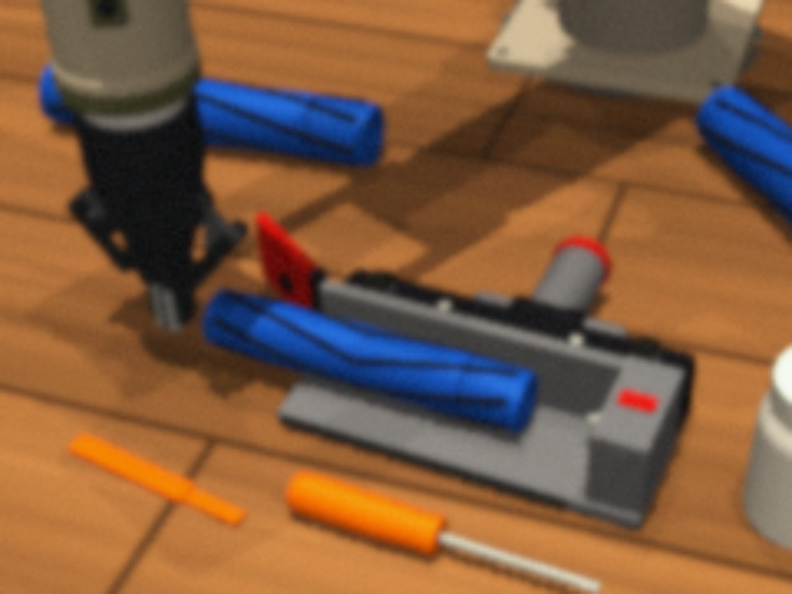

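The fingers stand right behind the roller's outer end, clear of the cap. Now I'll push along +y.

Request:
step_arm(plan=[{"grip": 0,"tx": 0,"ty": -0.6,"tz": 0,"ax": 0,"ay": 0,"az": 0},{"grip": 0,"tx": 0,"ty": -0.5,"tz": 0,"ax": 0,"ay": 0,"az": 0},{"grip": 0,"tx": 0,"ty": -0.3,"tz": 0,"ax": 0,"ay": 0,"az": 0},{"grip": 0,"tx": 0,"ty": -0.3,"tz": 0,"ax": 0,"ay": 0,"az": 0},{"grip": 0,"tx": 0,"ty": -0.3,"tz": 0,"ax": 0,"ay": 0,"az": 0},{"grip": 0,"tx": 0,"ty": -0.3,"tz": 0,"ax": 0,"ay": 0,"az": 0},{"grip": 0,"tx": 0,"ty": -0.3,"tz": 0,"ax": 0,"ay": 0,"az": 0},{"grip": 0,"tx": 0,"ty": -0.3,"tz": 0,"ax": 0,"ay": 0,"az": 0}])

```text
time: 7.05
tool_pos: [532.7, -168.8, 16.8]
tcp_rot: [180.0, -0.0, -4.8]
ft_force: [-0.6, -2.6, 2.2]
finger_gap: -0.1
```

```bash
python3 -c "
from h import *
st()"
```

```text
t 7.05 head xy [  -6.7 -181.6] z 16.8 rot [ 1.7996e+02 -5.0000e-02 -4.8400e+00] F head -0.4 -2.6 2.2 gap -0.1
```

Request:
step_arm(plan=[{"grip": 0,"tx": -0.1,"ty": -0.3,"tz": 0.05,"ax": 0,"ay": 0,"az": 0},{"grip": 0,"tx": -0.1,"ty": -0.3,"tz": 0.05,"ax": 0,"ay": 0,"az": 0},{"grip": 0,"tx": 0,"ty": -0.3,"tz": 0.05,"ax": 0,"ay": 0,"az": 0},{"grip": 0,"tx": 0,"ty": -0.3,"tz": 0,"ax": 0,"ay": 0,"az": 0},{"grip": 0,"tx": 0,"ty": -0.3,"tz": 0,"ax": 0,"ay": 0,"az": 0},{"grip": 0,"tx": 0,"ty": 0,"tz": 0,"ax": 0,"ay": 0,"az": 0}])

```text
time: 7.55
tool_pos: [531.6, -152.8, 14.6]
tcp_rot: [-180.0, 0.0, -4.8]
ft_force: [-0.1, -0.3, 0.2]
finger_gap: -0.0
```

```bash
python3 -c "
from h import *
st()
im,m=rollerends('scene',fn='pics/s7.png'); cv2.imwrite('pics/s7c.png',cv2.resize(im[110:290,140:380],None,fx=3.3,fy=3.3))
im,m=rollerends('top',fn='pics/t7.png'); cv2.imwrite('pics/t7c.png',cv2.resize(im[140:260,200:380],None,fx=4,fy=4))
"
```

```text
t 7.55 head xy [  -9.2 -165.7] z 14.6 rot [-1.7998e+02  2.0000e-02 -4.8200e+00] F head -0.1 -0.3 0.2 gap -0.0
```

View pics/s7c.png

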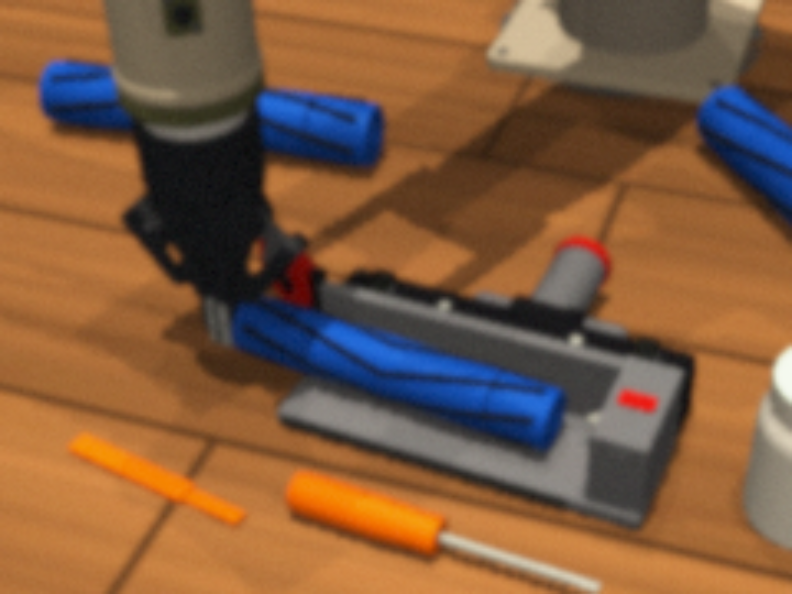

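View pics/t7c.png

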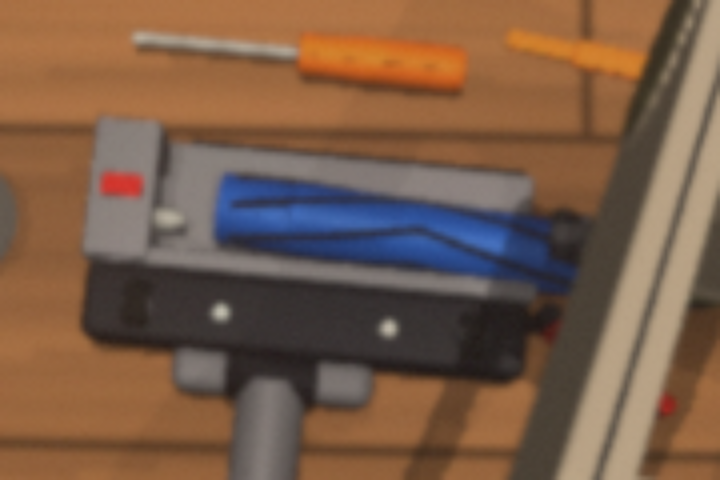

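The top view shows the drive end at crop (217,208) has swung off the wall while sliding, so the roller is tilted about 3°. My small -x drift pressed the overhanging outer end. I'll realign it from the front before going on.

Request:
step_arm(plan=[{"grip": 0,"tx": 0,"ty": 0.6,"tz": 0,"ax": 0,"ay": 0,"az": 0},{"grip": 0,"tx": 0,"ty": 1.2,"tz": 0,"ax": 0,"ay": 0,"az": 0},{"grip": 0,"tx": 0,"ty": 0.5,"tz": -2.5,"ax": 0,"ay": 0,"az": 0},{"grip": 0,"tx": 0,"ty": 0,"tz": -3.5,"ax": 0,"ay": 0,"az": 0},{"grip": 0,"tx": 0,"ty": 0,"tz": -3.2,"ax": 0,"ay": 0,"az": 0},{"grip": 4.5,"tx": 1.8,"ty": -3.4,"tz": 0,"ax": 0,"ay": 0,"az": 0},{"grip": 4.5,"tx": 1.8,"ty": -3.4,"tz": 0,"ax": 0,"ay": 0,"az": 0},{"grip": 4.5,"tx": 1.8,"ty": -3.4,"tz": 0,"ax": 0,"ay": 0,"az": 0}])

```text
time: 8.32
tool_pos: [593.3, -80.2, 108.1]
tcp_rot: [180.0, -0.1, -5.0]
ft_force: [0.5, -0.3, -0.8]
finger_gap: 35.9
```

```bash
python3 -c "
from h import *
st()
f=lambda x,y:(200+x/4,140+y/4)
print(tohead(onz('top',[f(217,208),f(217,176),f(217,242),f(540,217),f(540,287)],36)).round(1))
im,m=rollerends('scene',fn='pics/s8.png'); cv2.imwrite('pics/s8c.png',cv2.resize(im[110:290,140:380],None,fx=3.3,fy=3.3))
"
```

```text
t 8.32 head xy [ 46.3 -88.2] z 108.1 rot [ 1.7998e+02 -1.3000e-01 -5.0000e+00] F head 0.6 -0.2 -0.8 gap 35.9
[[  -3.    67.7]
 [  14.7   69.7]
 [ -21.6   65.6]
 [  10.2 -107.9]
 [ -28.2 -111.1]]
```

View pics/s8c.png

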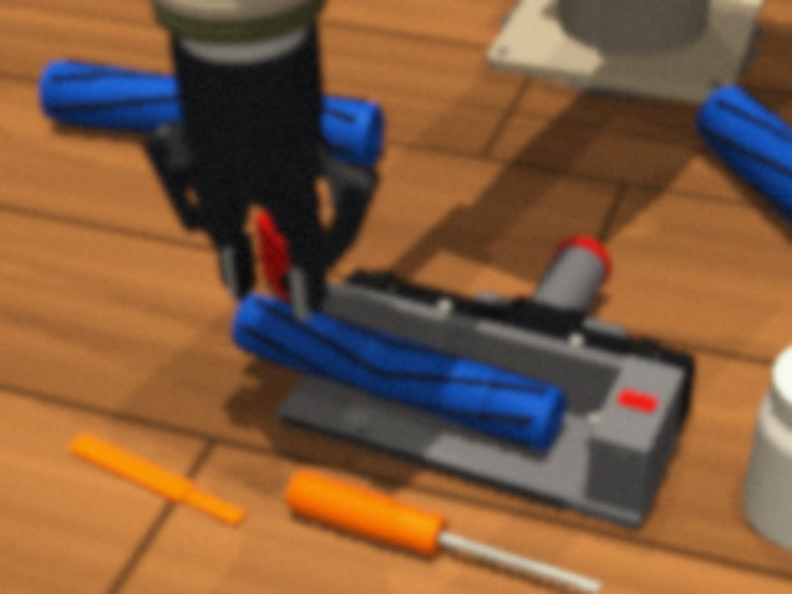

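Request:
step_arm(plan=[{"grip": 4.5,"tx": 0.2,"ty": -3.0,"tz": 0,"ax": 0,"ay": 0,"az": 0},{"grip": 4.5,"tx": 0.2,"ty": -3.0,"tz": 0,"ax": 0,"ay": 0,"az": 0},{"grip": 4.5,"tx": 0,"ty": 0,"tz": 3.0,"ax": 0,"ay": 0,"az": 0},{"grip": 4.5,"tx": 0,"ty": 0,"tz": 3.0,"ax": 0,"ay": 0,"az": 0},{"grip": 4.5,"tx": 0,"ty": 0,"tz": 2.3,"ax": 0,"ay": 0,"az": 0},{"grip": 4.5,"tx": 0,"ty": 0,"tz": 0.5,"ax": 0,"ay": 0,"az": 0},{"grip": 4.5,"tx": 0,"ty": 0,"tz": 0,"ax": 0,"ay": 0,"az": 0}])

```text
time: 8.95
tool_pos: [599.0, -20.5, 16.2]
tcp_rot: [-180.0, 0.3, -4.9]
ft_force: [-1.1, -0.9, -0.1]
finger_gap: 45.4
```

```bash
python3 -c "
from h import *
st()"
```

```text
t 8.95 head xy [ 46.9 -28.2] z 16.2 rot [-179.99    0.3    -4.86] F head -1.0 -1.0 -0.1 gap 45.4
```

Request:
step_arm(plan=[{"grip": 4.5,"tx": -0.4,"ty": 0,"tz": 0,"ax": 0,"ay": 0,"az": 0},{"grip": 4.5,"tx": -0.4,"ty": 0,"tz": -0.1,"ax": 0,"ay": 0,"az": 0},{"grip": 4.5,"tx": -0.3,"ty": 0,"tz": 0,"ax": 0,"ay": 0,"az": 0},{"grip": 4.5,"tx": -0.2,"ty": 0,"tz": 0,"ax": 0,"ay": 0,"az": 0},{"grip": 4.5,"tx": -0.2,"ty": 0,"tz": 0,"ax": 0,"ay": 0,"az": 0},{"grip": 4.5,"tx": -0.2,"ty": 0,"tz": 0,"ax": 0,"ay": 0,"az": 0},{"grip": 4.5,"tx": -0.2,"ty": 0,"tz": 0,"ax": 0,"ay": 0,"az": 0},{"grip": 4.5,"tx": -0.2,"ty": 0,"tz": 0,"ax": 0,"ay": 0,"az": 0}])

```text
time: 9.62
tool_pos: [580.1, -18.1, 19.9]
tcp_rot: [180.0, -0.0, -4.8]
ft_force: [-0.4, -0.2, -0.4]
finger_gap: 45.3
```

Request:
step_arm(plan=[{"grip": 4.5,"tx": -0.1,"ty": 0,"tz": 0,"ax": 0,"ay": 0,"az": 0},{"grip": 4.5,"tx": -0.1,"ty": 0,"tz": 0,"ax": 0,"ay": 0,"az": 0},{"grip": 4.5,"tx": -0.1,"ty": 0,"tz": 0,"ax": 0,"ay": 0,"az": 0},{"grip": 4.5,"tx": 0,"ty": 0,"tz": 0,"ax": 0,"ay": 0,"az": 0}])

```text
time: 9.95
tool_pos: [577.4, -17.8, 20.0]
tcp_rot: [-180.0, -0.0, -4.8]
ft_force: [0.6, 0.2, -0.2]
finger_gap: 45.3
```

```bash
python3 -c "
from h import *
st()"
```

```text
t 9.95 head xy [ 25.2 -27.4] z 20.0 rot [-1.80e+02 -3.00e-02 -4.84e+00] F head 0.5 0.3 -0.2 gap 45.3
```

Request:
step_arm(plan=[{"grip": 4.5,"tx": -0.1,"ty": 0,"tz": 0,"ax": 0,"ay": 0,"az": 0},{"grip": 4.5,"tx": -0.1,"ty": 0,"tz": 0,"ax": 0,"ay": 0,"az": 0},{"grip": 4.5,"tx": -0.1,"ty": 0,"tz": 0,"ax": 0,"ay": 0,"az": 0},{"grip": 4.5,"tx": -0.05,"ty": 0,"tz": 0,"ax": 0,"ay": 0,"az": 0},{"grip": 4.5,"tx": 0,"ty": 0,"tz": 0,"ax": 0,"ay": 0,"az": 0}])

```text
time: 10.37
tool_pos: [574.3, -17.5, 20.0]
tcp_rot: [-180.0, -0.1, -4.8]
ft_force: [4.7, 1.5, -1.0]
finger_gap: 44.8
```

```bash
python3 -c "
from h import *
st()"
```

```text
t 10.37 head xy [ 22.1 -27.3] z 20.0 rot [-1.7999e+02 -8.0000e-02 -4.8300e+00] F head 4.6 1.9 -1.0 gap 44.8
```

Request:
step_arm(plan=[{"grip": 4.5,"tx": 0.2,"ty": 0,"tz": 0,"ax": 0,"ay": 0,"az": 0},{"grip": 4.5,"tx": 0.5,"ty": 0,"tz": 0,"ax": 0,"ay": 0,"az": 0},{"grip": 4.5,"tx": 1.0,"ty": 0,"tz": 0,"ax": 0,"ay": 0,"az": 0},{"grip": 4.5,"tx": 1.0,"ty": 0,"tz": 0,"ax": 0,"ay": 0,"az": 0},{"grip": 0,"tx": 0,"ty": 0,"tz": -3.3,"ax": 0,"ay": 0,"az": 0},{"grip": 0,"tx": 0,"ty": 0,"tz": -3.3,"ax": 0,"ay": 0,"az": 0},{"grip": 0,"tx": 0,"ty": 2.5,"tz": -2.4,"ax": 0,"ay": 0,"az": 0},{"grip": 0,"tx": 0,"ty": 3.5,"tz": 0,"ax": 0,"ay": 0,"az": 0}])

```text
time: 11.03
tool_pos: [599.5, -78.7, 116.3]
tcp_rot: [180.0, -0.5, -4.6]
ft_force: [1.9, -0.0, 1.3]
finger_gap: -0.2
```

Request:
step_arm(plan=[{"grip": 0,"tx": -1.5,"ty": 3.0,"tz": 0,"ax": 0,"ay": 0,"az": 0},{"grip": 0,"tx": -1.5,"ty": 3.0,"tz": 0,"ax": 0,"ay": 0,"az": 0},{"grip": 0,"tx": -1.5,"ty": 3.0,"tz": 0,"ax": 0,"ay": 0,"az": 0},{"grip": 0,"tx": -1.1,"ty": 0,"tz": 0,"ax": 0,"ay": 0,"az": 0},{"grip": 0,"tx": 0,"ty": 0,"tz": 0,"ax": 0,"ay": 0,"az": -4},{"grip": 0,"tx": 0,"ty": 0,"tz": 0,"ax": 0,"ay": 0,"az": 0}])

```text
time: 11.53
tool_pos: [531.2, -165.3, 109.4]
tcp_rot: [-180.0, 0.1, -0.8]
ft_force: [0.3, -0.4, 0.3]
finger_gap: -0.2
```

```bash
python3 -c "
from h import *
st()
im,m=rollerends('scene',fn='pics/s9.png'); cv2.imwrite('pics/s9c.png',cv2.resize(im[110:290,140:380],None,fx=3.3,fy=3.3))
im,m=rollerends('top',fn='pics/t9.png'); cv2.imwrite('pics/t9c.png',cv2.resize(im[140:260,200:380],None,fx=4,fy=4))
"
```

```text
t 11.53 head xy [  -8.5 -178.3] z 109.4 rot [-1.7998e+02  8.0000e-02 -7.6000e-01] F head 0.3 -0.4 0.3 gap -0.2
```

View pics/t9c.png

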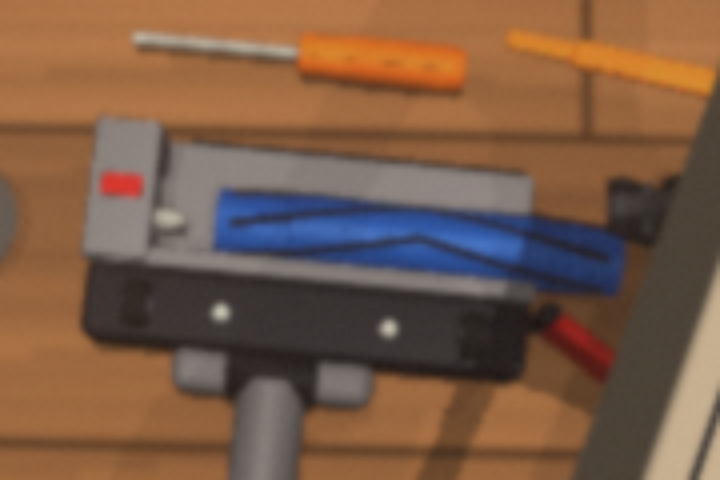

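View pics/s9c.png

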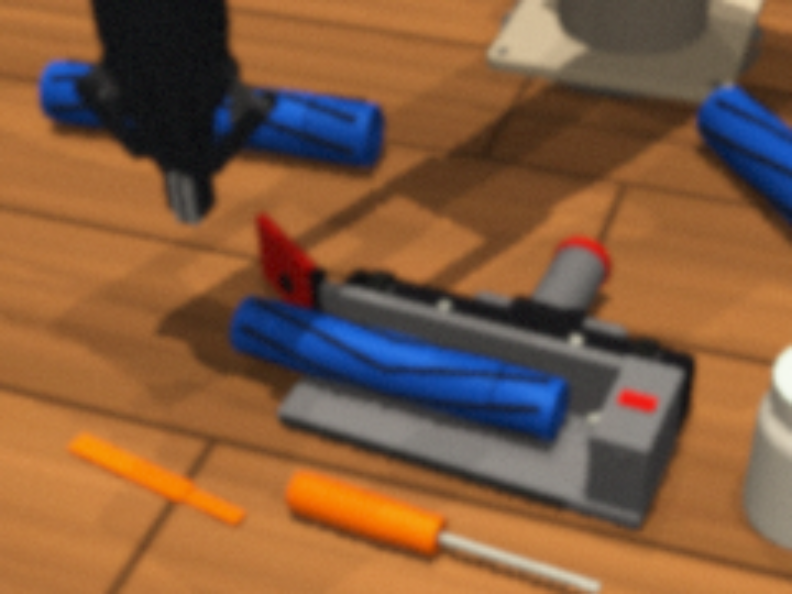

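The roller is parallel to the wall again. Descending behind its outer end, clearance about 12 mm.

Request:
step_arm(plan=[{"grip": 0,"tx": 0,"ty": 0,"tz": 3.0,"ax": 0,"ay": 0,"az": 0},{"grip": 0,"tx": 0,"ty": 0.2,"tz": 3.0,"ax": 0,"ay": 0,"az": 0},{"grip": 0,"tx": 0,"ty": 0,"tz": 2.3,"ax": 0,"ay": 0,"az": 0},{"grip": 0,"tx": 0,"ty": 0,"tz": 0.8,"ax": 0,"ay": 0,"az": 0},{"grip": 0,"tx": 0,"ty": 0,"tz": 0,"ax": 0,"ay": 0,"az": 0},{"grip": 0,"tx": 0,"ty": 0,"tz": 0,"ax": 0,"ay": 0,"az": 0}])

```text
time: 12.13
tool_pos: [532.5, -166.3, 19.1]
tcp_rot: [-180.0, 0.0, -0.8]
ft_force: [0.7, -0.9, 1.3]
finger_gap: 0.2
```

```bash
python3 -c "
from h import *
st()"
```

```text
t 12.13 head xy [  -7.1 -179.1] z 19.1 rot [-1.7999e+02  2.0000e-02 -8.5000e-01] F head 0.7 -0.8 1.3 gap 0.2
```

Request:
step_arm(plan=[{"grip": 0,"tx": 0.02,"ty": -0.3,"tz": 0.2,"ax": 0,"ay": 0,"az": 0},{"grip": 0,"tx": 0.02,"ty": -0.3,"tz": 0.2,"ax": 0,"ay": 0,"az": 0},{"grip": 0,"tx": 0.02,"ty": -0.3,"tz": 0,"ax": 0,"ay": 0,"az": 0},{"grip": 0,"tx": 0.01,"ty": -0.2,"tz": 0,"ax": 0,"ay": 0,"az": 0},{"grip": 0,"tx": 0.01,"ty": -0.2,"tz": 0,"ax": 0,"ay": 0,"az": 0},{"grip": 0,"tx": 0.02,"ty": -0.2,"tz": 0,"ax": 0,"ay": 0,"az": 0},{"grip": 0,"tx": 0.01,"ty": -0.2,"tz": 0,"ax": 0,"ay": 0,"az": 0},{"grip": 0,"tx": 0.01,"ty": -0.2,"tz": 0,"ax": 0,"ay": 0,"az": 0}])

```text
time: 12.8
tool_pos: [534.1, -147.9, 15.3]
tcp_rot: [180.0, -0.1, -0.8]
ft_force: [0.4, -3.3, 2.7]
finger_gap: 0.3
```

```bash
cat > look.py <<'E'
from h import *
import sys
k=sys.argv[1]
st()
im,m=rollerends('top',fn=f'pics/t{k}.png'); cv2.imwrite(f'pics/t{k}c.png',cv2.resize(im[140:260,200:380],None,fx=4,fy=4))
E
python3 look.py 10
```

```text
t 12.8 head xy [  -7.  -160.6] z 15.3 rot [ 1.7995e+02 -6.0000e-02 -8.4000e-01] F head 0.7 -3.3 2.7 gap 0.3
```

View pics/t10c.png

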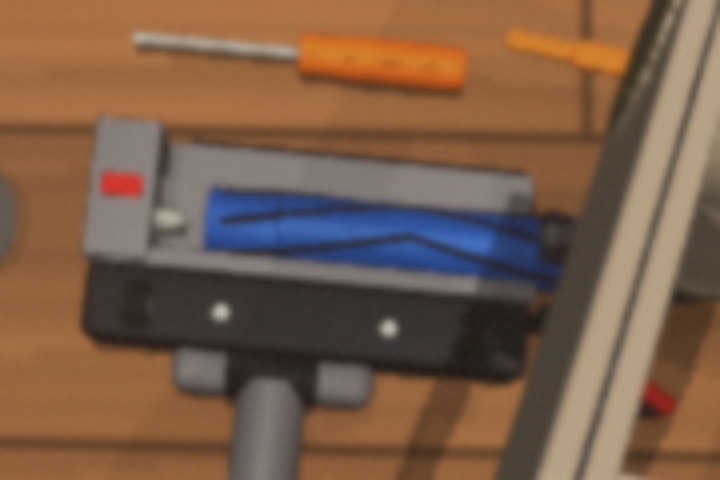

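The roller stays on the wall while sliding, with its drive end at crop (208,218), just before the spindle tip. I'll carry on.

Request:
step_arm(plan=[{"grip": 0,"tx": 0.01,"ty": -0.2,"tz": 0,"ax": 0,"ay": 0,"az": 0},{"grip": 0,"tx": 0.02,"ty": -0.2,"tz": 0,"ax": 0,"ay": 0,"az": 0},{"grip": 0,"tx": 0.01,"ty": -0.2,"tz": 0,"ax": 0,"ay": 0,"az": 0},{"grip": 0,"tx": 0.01,"ty": -0.2,"tz": 0,"ax": 0,"ay": 0,"az": 0},{"grip": 0,"tx": 0.02,"ty": -0.2,"tz": 0,"ax": 0,"ay": 0,"az": 0},{"grip": 0,"tx": 0.01,"ty": -0.2,"tz": 0,"ax": 0,"ay": 0,"az": 0}])

```text
time: 13.35
tool_pos: [534.8, -135.6, 14.9]
tcp_rot: [180.0, -0.0, -0.8]
ft_force: [1.3, -4.0, 2.3]
finger_gap: 0.0
```

```bash
python3 look.py 11
```

```text
t 13.35 head xy [  -7.4 -148.3] z 14.9 rot [ 1.7999e+02 -2.0000e-02 -8.4000e-01] F head 1.6 -3.8 2.3 gap 0.0
```

View pics/t11c.png

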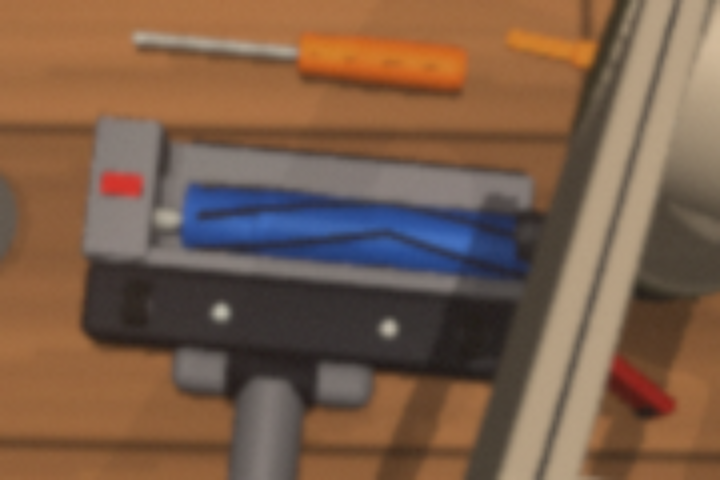

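The drive end at crop (185,215) now covers the spindle tip and is in line with it.

Request:
step_arm(plan=[{"grip": 0,"tx": 0.01,"ty": -0.2,"tz": 0,"ax": 0,"ay": 0,"az": 0},{"grip": 0,"tx": 0.02,"ty": -0.2,"tz": 0,"ax": 0,"ay": 0,"az": 0},{"grip": 0,"tx": 0.01,"ty": -0.2,"tz": 0,"ax": 0,"ay": 0,"az": 0},{"grip": 0,"tx": 0.01,"ty": -0.2,"tz": 0,"ax": 0,"ay": 0,"az": 0},{"grip": 0,"tx": 0.02,"ty": -0.2,"tz": 0,"ax": 0,"ay": 0,"az": 0}])

```text
time: 13.82
tool_pos: [535.6, -125.5, 14.9]
tcp_rot: [180.0, -0.0, -0.8]
ft_force: [0.7, -4.0, 2.7]
finger_gap: -0.1
```

```bash
python3 look.py 12
```

```text
t 13.82 head xy [  -7.5 -138.2] z 14.9 rot [ 1.7999e+02 -1.0000e-02 -8.4000e-01] F head 1.0 -3.9 2.7 gap -0.1
```

View pics/t12c.png

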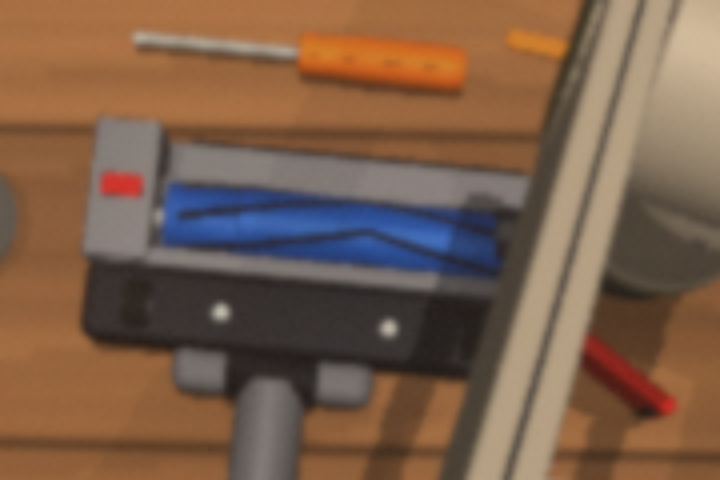

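On the spindle: force steady at about 4 N, roller straight. From here I'll use smaller steps with force checks.

Request:
step_arm(plan=[{"grip": 0,"tx": 0.01,"ty": -0.15,"tz": 0,"ax": 0,"ay": 0,"az": 0},{"grip": 0,"tx": 0.01,"ty": -0.15,"tz": 0,"ax": 0,"ay": 0,"az": 0},{"grip": 0,"tx": 0.01,"ty": -0.15,"tz": 0,"ax": 0,"ay": 0,"az": 0},{"grip": 0,"tx": 0.01,"ty": -0.15,"tz": 0,"ax": 0,"ay": 0,"az": 0}])

```text
time: 14.2
tool_pos: [536.0, -119.5, 14.8]
tcp_rot: [180.0, 0.0, -0.8]
ft_force: [0.7, -3.9, 3.1]
finger_gap: 0.1
```

Request:
step_arm(plan=[{"grip": 0,"tx": 0.01,"ty": -0.1,"tz": 0,"ax": 0,"ay": 0,"az": 0},{"grip": 0,"tx": 0.0,"ty": -0.1,"tz": 0,"ax": 0,"ay": 0,"az": 0}])

```text
time: 14.37
tool_pos: [536.1, -117.5, 14.8]
tcp_rot: [180.0, 0.0, -0.8]
ft_force: [0.7, -3.8, 2.7]
finger_gap: -0.2
```

Request:
step_arm(plan=[{"grip": 0,"tx": 0.01,"ty": -0.1,"tz": 0,"ax": 0,"ay": 0,"az": 0},{"grip": 0,"tx": 0.0,"ty": -0.1,"tz": 0,"ax": 0,"ay": 0,"az": 0}])

```text
time: 14.53
tool_pos: [536.3, -116.3, 14.9]
tcp_rot: [179.9, -0.0, -0.8]
ft_force: [0.9, -11.9, 2.4]
finger_gap: -0.1
```

Sleeve met at world y ≈ -116.5 (12 N), so the stop is expected at about -108.5. Arm stiffness is about 11 N/mm.

Request:
step_arm(plan=[{"grip": 0,"tx": 0.0,"ty": -0.05,"tz": 0,"ax": 0,"ay": 0,"az": 0},{"grip": 0,"tx": 0.0,"ty": -0.05,"tz": 0,"ax": 0,"ay": 0,"az": 0}])

```text
time: 14.7
tool_pos: [536.3, -116.3, 14.9]
tcp_rot: [179.9, -0.0, -0.8]
ft_force: [0.0, -12.8, 0.7]
finger_gap: -0.0
```

Request:
step_arm(plan=[{"grip": 0,"tx": 0.0,"ty": -0.05,"tz": 0,"ax": 0,"ay": 0,"az": 0},{"grip": 0,"tx": 0.0,"ty": -0.05,"tz": 0,"ax": 0,"ay": 0,"az": 0}])

```text
time: 14.87
tool_pos: [536.3, -115.5, 15.0]
tcp_rot: [179.8, -0.0, -0.9]
ft_force: [0.2, -13.7, 0.6]
finger_gap: 0.0
```

Request:
step_arm(plan=[{"grip": 0,"tx": 0.0,"ty": -0.05,"tz": 0,"ax": 0,"ay": 0,"az": 0},{"grip": 0,"tx": 0.01,"ty": -0.05,"tz": 0,"ax": 0,"ay": 0,"az": 0},{"grip": 0,"tx": 0.0,"ty": -0.05,"tz": 0,"ax": 0,"ay": 0,"az": 0},{"grip": 0,"tx": 0.0,"ty": -0.05,"tz": 0,"ax": 0,"ay": 0,"az": 0}])

```text
time: 15.2
tool_pos: [536.5, -113.6, 15.0]
tcp_rot: [179.8, -0.0, -0.9]
ft_force: [1.2, -13.8, 0.5]
finger_gap: -0.1
```

Request:
step_arm(plan=[{"grip": 0,"tx": 0.0,"ty": -0.05,"tz": 0,"ax": 0,"ay": 0,"az": 0},{"grip": 0,"tx": 0.01,"ty": -0.05,"tz": 0,"ax": 0,"ay": 0,"az": 0},{"grip": 0,"tx": 0.0,"ty": -0.05,"tz": 0,"ax": 0,"ay": 0,"az": 0},{"grip": 0,"tx": 0.0,"ty": -0.05,"tz": 0,"ax": 0,"ay": 0,"az": 0}])

```text
time: 15.53
tool_pos: [536.6, -111.6, 15.0]
tcp_rot: [179.8, -0.0, -0.9]
ft_force: [0.6, -13.5, -0.1]
finger_gap: -0.2
```

Request:
step_arm(plan=[{"grip": 0,"tx": 0.0,"ty": -0.05,"tz": 0,"ax": 0,"ay": 0,"az": 0},{"grip": 0,"tx": 0.01,"ty": -0.05,"tz": 0,"ax": 0,"ay": 0,"az": 0},{"grip": 0,"tx": 0.0,"ty": -0.05,"tz": 0,"ax": 0,"ay": 0,"az": 0}])

```text
time: 15.78
tool_pos: [536.7, -110.2, 14.9]
tcp_rot: [179.8, -0.0, -0.9]
ft_force: [0.9, -14.5, 1.5]
finger_gap: -0.3
```

Request:
step_arm(plan=[{"grip": 0,"tx": 0.0,"ty": -0.05,"tz": 0,"ax": 0,"ay": 0,"az": 0}])

```text
time: 15.87
tool_pos: [536.8, -109.6, 15.0]
tcp_rot: [179.8, -0.0, -0.9]
ft_force: [0.8, -12.9, 0.5]
finger_gap: -0.3
```

Request:
step_arm(plan=[{"grip": 0,"tx": 0.0,"ty": -0.05,"tz": 0,"ax": 0,"ay": 0,"az": 0}])

```text
time: 15.95
tool_pos: [536.8, -109.1, 14.9]
tcp_rot: [179.8, -0.0, -0.9]
ft_force: [1.1, -13.2, 0.5]
finger_gap: -0.1
```

Request:
step_arm(plan=[{"grip": 0,"tx": 0.0,"ty": -0.05,"tz": 0,"ax": 0,"ay": 0,"az": 0}])

```text
time: 16.03
tool_pos: [536.8, -108.6, 14.9]
tcp_rot: [179.8, -0.0, -0.9]
ft_force: [0.8, -13.3, 0.8]
finger_gap: -0.0
```

Request:
step_arm(plan=[{"grip": 0,"tx": 0.0,"ty": -0.03,"tz": 0,"ax": 0,"ay": 0,"az": 0}])

```text
time: 16.12
tool_pos: [536.9, -108.3, 14.9]
tcp_rot: [179.8, -0.0, -0.9]
ft_force: [1.5, -13.9, 0.3]
finger_gap: 0.0
```

Request:
step_arm(plan=[{"grip": 0,"tx": 0.0,"ty": -0.03,"tz": 0,"ax": 0,"ay": 0,"az": 0}])

```text
time: 16.2
tool_pos: [536.9, -108.3, 15.0]
tcp_rot: [179.8, -0.0, -0.9]
ft_force: [0.9, -15.0, -0.4]
finger_gap: -0.1
```

Request:
step_arm(plan=[{"grip": 0,"tx": 0.0,"ty": -0.02,"tz": 0,"ax": 0,"ay": 0,"az": 0}])

```text
time: 16.28
tool_pos: [536.9, -108.3, 15.0]
tcp_rot: [179.8, -0.0, -0.9]
ft_force: [1.6, -16.3, -0.4]
finger_gap: -0.1
```

Request:
step_arm(plan=[{"grip": 0,"tx": 0.0,"ty": -0.02,"tz": 0,"ax": 0,"ay": 0,"az": 0}])

```text
time: 16.37
tool_pos: [536.9, -108.2, 15.0]
tcp_rot: [179.8, -0.0, -0.9]
ft_force: [0.6, -17.6, -0.4]
finger_gap: -0.3
```

Position holds at -108.3 while force climbs to 17.6 N: that's the firm stop, after about 8 mm of sleeve travel. I'll back off, lift and look.

Request:
step_arm(plan=[{"grip": 0,"tx": 0.0,"ty": 0.2,"tz": 0,"ax": 0,"ay": 0,"az": 0},{"grip": 0,"tx": -0.05,"ty": 0.7,"tz": 0,"ax": 0,"ay": 0,"az": 0},{"grip": 0,"tx": -0.1,"ty": 1.5,"tz": 0,"ax": 0,"ay": 0,"az": 0},{"grip": 0,"tx": 0,"ty": 1.0,"tz": -2,"ax": 0,"ay": 0,"az": 0},{"grip": 0,"tx": 0,"ty": 1.5,"tz": -3.5,"ax": 0,"ay": 0,"az": 0},{"grip": 0,"tx": 0,"ty": 2,"tz": -3.2,"ax": 0,"ay": 0,"az": 0},{"grip": 0,"tx": 0,"ty": 3,"tz": 0,"ax": 0,"ay": 0,"az": 4}])

```text
time: 16.95
tool_pos: [537.1, -205.1, 108.6]
tcp_rot: [179.9, -0.5, -4.6]
ft_force: [1.2, 0.1, 1.0]
finger_gap: -0.2
```

```bash
python3 look.py 13; python3 -c "
from h import *
im,m=rollerends('scene',fn='pics/s13.png'); cv2.imwrite('pics/s13c.png',cv2.resize(im[110:290,140:380],None,fx=3.3,fy=3.3))"
```

```text
t 16.95 head xy [   0.7 -217.4] z 108.6 rot [179.92  -0.45  -4.64] F head 1.2 0.2 1.0 gap -0.2
```

View pics/t13c.png

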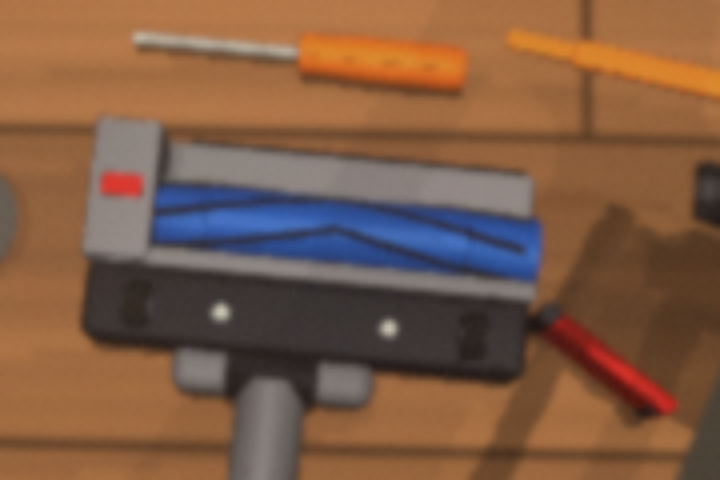

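View pics/s13c.png

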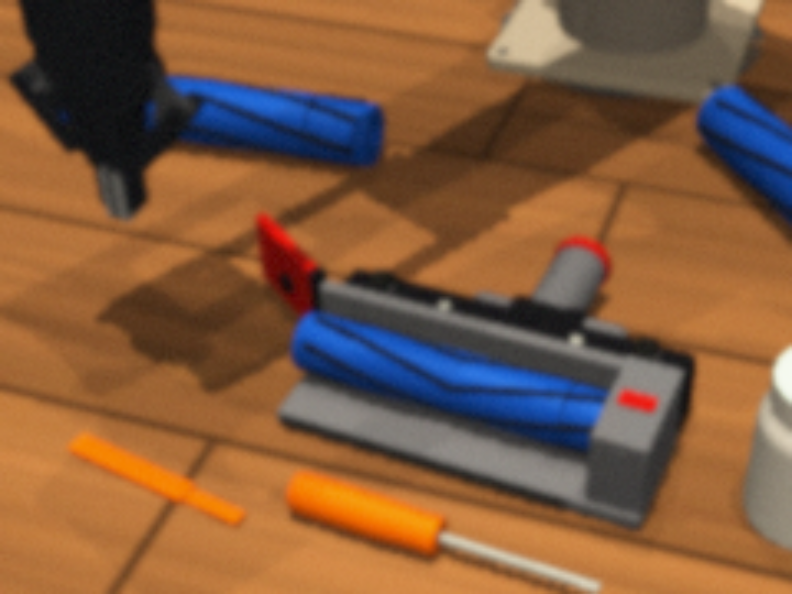

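The roller is home, with its outer end at crop (541,250), just proud of the floor's edge and parallel to the wall. The cap is still open at about 2.14 rad. Now I'll plan the cap swing.

```bash
python3 - <<'E'
from h import *
H=np.array([-45,-113.5])
def P(th,r=60,extra=0):
    u=np.array([np.cos(th),-np.sin(th)]); n=np.array([-np.sin(th),-np.cos(th)])
    return H+r*u+(5+11*abs(n[0])+12*abs(n[1])+extra)*n
pts=[P(2.14,60,22)]+[P(t) for t in np.linspace(2.1,0,15)]
p0=None
for t,p in zip([9]+list(np.linspace(2.1,0,15)),pts):
    print(round(t,2),p.round(1), None if p0 is None else ("tx,ty cm",((p-p0)*[1,-1]/10).round(2)))
    p0=p
st()
E
```

```text
9 [-113.3 -141. ] None
2.1 [ -93.  -154.9] ('tx,ty cm', array([2.03, 1.39]))
1.95 [ -85.5 -162. ] ('tx,ty cm', array([0.76, 0.7 ]))
1.8 [ -76.6 -167.7] ('tx,ty cm', array([0.89, 0.58]))
1.65 [ -66.6 -172. ] ('tx,ty cm', array([1.  , 0.42]))
1.5 [ -57.5 -174.5] ('tx,ty cm', array([0.91, 0.26]))
1.35 [ -49.8 -176.1] ('tx,ty cm', array([0.78, 0.15]))
1.2 [ -41.5 -176.5] ('tx,ty cm', array([0.82, 0.05]))
1.05 [ -32.9 -175.8] ('tx,ty cm', array([ 0.86, -0.08]))
0.9 [ -24.2 -173.6] ('tx,ty cm', array([ 0.87, -0.22]))
0.75 [ -15.6 -170. ] ('tx,ty cm', array([ 0.86, -0.36]))
0.6 [  -7.4 -164.8] ('tx,ty cm', array([ 0.82, -0.52]))
0.45 [ 1.000e-01 -1.581e+02] ('tx,ty cm', array([ 0.75, -0.67]))
0.3 [   6.5 -150.1] ('tx,ty cm', array([ 0.64, -0.81]))
0.15 [  11.6 -140.8] ('tx,ty cm', array([ 0.51, -0.93]))
0.0 [  15.  -130.5] ('tx,ty cm', array([ 0.34, -1.03]))
t 17.05 head xy [  -1.5 -220.7] z 104.0 rot [179.89  -0.2   -5.1 ] F head 0.1 0.6 -0.3 gap 0.1
```

Request:
step_arm(plan=[{"grip": 0,"tx": -2.8,"ty": -2.0,"tz": 0,"ax": 0,"ay": 0,"az": 0},{"grip": 0,"tx": -2.8,"ty": -2.0,"tz": 0,"ax": 0,"ay": 0,"az": 0},{"grip": 0,"tx": -2.8,"ty": -2.0,"tz": 0,"ax": 0,"ay": 0,"az": 0},{"grip": 0,"tx": -2.8,"ty": -2.0,"tz": 0,"ax": 0,"ay": 0,"az": 0},{"grip": 0,"tx": 0,"ty": 0,"tz": 0,"ax": 0,"ay": 0,"az": 0}])

```text
time: 17.47
tool_pos: [421.9, -110.4, 97.8]
tcp_rot: [-179.7, 0.5, -4.7]
ft_force: [-0.5, 0.1, -0.6]
finger_gap: -0.2
```

```bash
python3 -c "
from h import *
st()
im,m=rollerends('scene',fn='pics/s14.png'); cv2.imwrite('pics/s14c.png',cv2.resize(im[110:290,140:380],None,fx=3.3,fy=3.3))"
```

```text
t 17.47 head xy [-122.  -132.6] z 97.8 rot [-179.74    0.54   -4.71] F head -0.5 0.0 -0.6 gap -0.2
```

View pics/s14c.png

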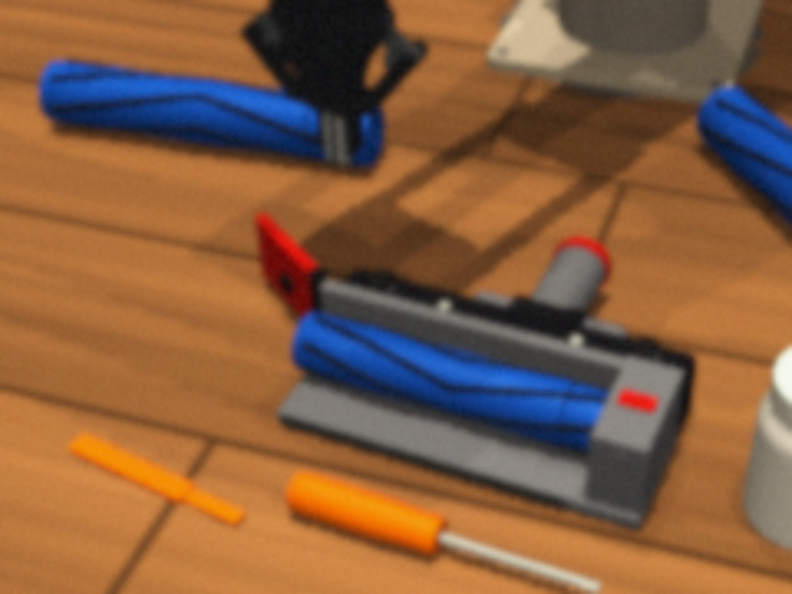

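The gripper stands behind the cap with the bench free below it. Descending.

Request:
step_arm(plan=[{"grip": 0,"tx": 0,"ty": 0.3,"tz": 2.5,"ax": 0,"ay": 0,"az": 0},{"grip": 0,"tx": 0.2,"ty": 0.4,"tz": 2.8,"ax": 0,"ay": 0,"az": 0},{"grip": 0,"tx": 0.2,"ty": 0,"tz": 1.8,"ax": 0,"ay": 0,"az": 0},{"grip": 0,"tx": 0,"ty": 0,"tz": 0,"ax": 0,"ay": 0,"az": 0},{"grip": 0,"tx": 0,"ty": 0,"tz": 0,"ax": 0,"ay": 0,"az": 0}])

```text
time: 17.93
tool_pos: [431.2, -122.1, 29.6]
tcp_rot: [-179.9, 0.2, -4.8]
ft_force: [-0.1, -0.3, 1.1]
finger_gap: 0.1
```

```bash
python3 -c "
from h import *
st()"
```

```text
t 17.93 head xy [-111.8 -143.6] z 29.6 rot [-179.91    0.21   -4.82] F head -0.1 -0.4 1.1 gap 0.1
```

Request:
step_arm(plan=[{"grip": 0,"tx": 0.9,"ty": 0.5,"tz": 0.5,"ax": 0,"ay": 0,"az": 0},{"grip": 0,"tx": 1.0,"ty": 0.65,"tz": 0,"ax": 0,"ay": 0,"az": 0},{"grip": 0,"tx": 0.75,"ty": 0.7,"tz": 0,"ax": 0,"ay": 0,"az": 0},{"grip": 0,"tx": 0.9,"ty": 0.6,"tz": 0,"ax": 0,"ay": 0,"az": 0},{"grip": 0,"tx": 1.0,"ty": 0.4,"tz": 0,"ax": 0,"ay": 0,"az": 0},{"grip": 0,"tx": 0.9,"ty": 0.25,"tz": 0,"ax": 0,"ay": 0,"az": 0},{"grip": 0,"tx": 0.8,"ty": 0.15,"tz": 0,"ax": 0,"ay": 0,"az": 0},{"grip": 0,"tx": 0,"ty": 0,"tz": 0,"ax": 0,"ay": 0,"az": 0}])

```text
time: 18.6
tool_pos: [493.9, -161.3, 27.1]
tcp_rot: [180.0, -0.1, -4.8]
ft_force: [-0.1, -0.8, 0.4]
finger_gap: 0.2
```

```bash
python3 -c "
from h import *
st()
im,m=rollerends('scene',fn='pics/s15.png'); cv2.imwrite('pics/s15c.png',cv2.resize(im[110:290,140:380],None,fx=3.3,fy=3.3))"
```

```text
t 18.6 head xy [ -46.1 -177.4] z 27.1 rot [ 1.7996e+02 -1.4000e-01 -4.8400e+00] F head 0.0 -0.8 0.4 gap 0.2
```

View pics/s15c.png

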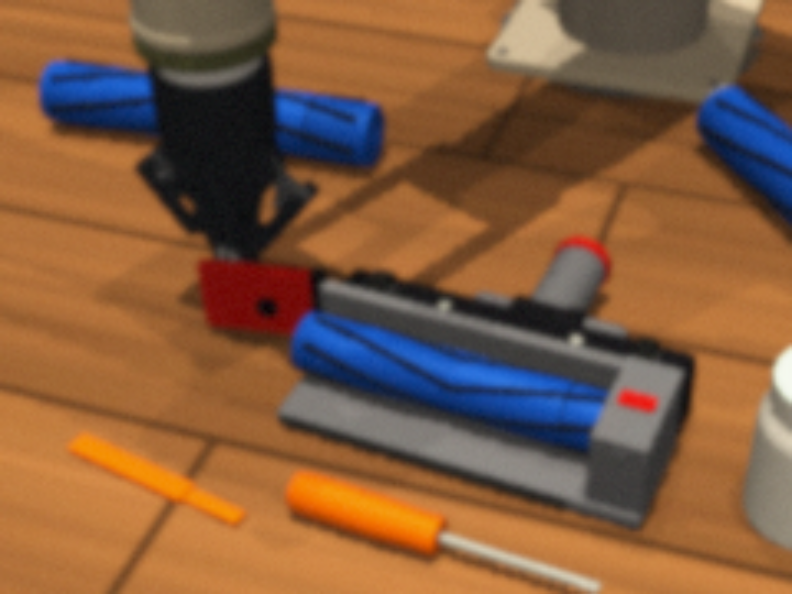

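The cap is swinging with the fingers, now at about 1.3 rad. I'll continue the arc.

Request:
step_arm(plan=[{"grip": 0,"tx": 0.5,"ty": 0.0,"tz": 0,"ax": 0,"ay": 0,"az": 0},{"grip": 0,"tx": 0.85,"ty": -0.1,"tz": 0,"ax": 0,"ay": 0,"az": 0},{"grip": 0,"tx": 0.85,"ty": -0.3,"tz": 0,"ax": 0,"ay": 0,"az": 0},{"grip": 0,"tx": 0.85,"ty": -0.4,"tz": 0,"ax": 0,"ay": 0,"az": 0},{"grip": 0,"tx": 0.8,"ty": -0.5,"tz": 0,"ax": 0,"ay": 0,"az": 0},{"grip": 0,"tx": 0.75,"ty": -0.65,"tz": 0,"ax": 0,"ay": 0,"az": 0},{"grip": 0,"tx": 0.65,"ty": -0.8,"tz": 0,"ax": 0,"ay": 0,"az": 0},{"grip": 0,"tx": 0,"ty": 0,"tz": 0,"ax": 0,"ay": 0,"az": 0}])

```text
time: 19.32
tool_pos: [548.2, -135.9, 26.0]
tcp_rot: [-180.0, -0.1, -4.8]
ft_force: [0.6, 0.1, -0.8]
finger_gap: -0.1
```

```bash
python3 -c "
from h import *
st()
im,m=rollerends('scene',fn='pics/s16.png'); cv2.imwrite('pics/s16c.png',cv2.resize(im[110:290,140:380],None,fx=3.3,fy=3.3))"
```

```text
t 19.32 head xy [   6.  -147.6] z 26.0 rot [-1.7998e+02 -8.0000e-02 -4.7700e+00] F head 0.6 0.1 -0.8 gap -0.1
```

View pics/s16c.png

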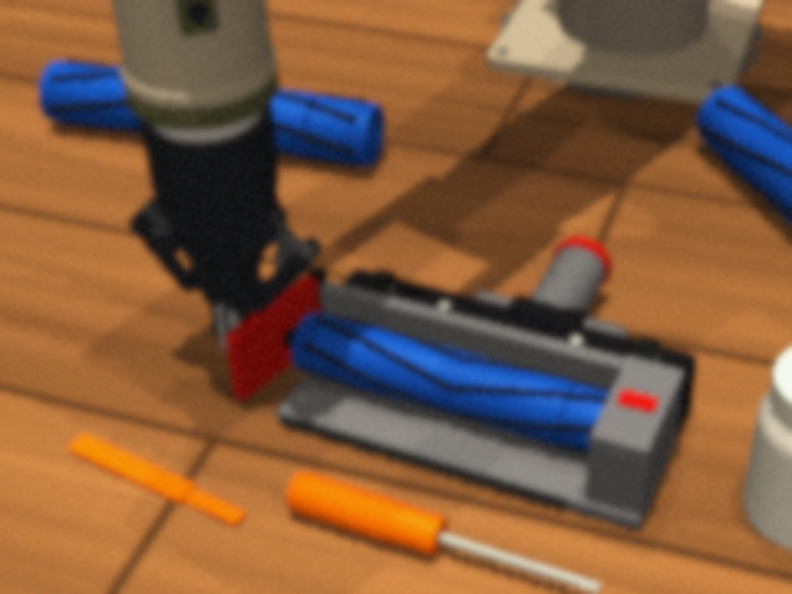

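Request:
step_arm(plan=[{"grip": 0,"tx": 0.3,"ty": -0.4,"tz": 0,"ax": 0,"ay": 0,"az": 0},{"grip": 0,"tx": 0.3,"ty": -0.4,"tz": 0,"ax": 0,"ay": 0,"az": 0},{"grip": 0,"tx": 0.2,"ty": -0.4,"tz": 0,"ax": 0,"ay": 0,"az": 0},{"grip": 0,"tx": 0.1,"ty": -0.2,"tz": 0,"ax": 0,"ay": 0,"az": 0},{"grip": 0,"tx": 0,"ty": -0.1,"tz": 0,"ax": 0,"ay": 0,"az": 0},{"grip": 0,"tx": 0,"ty": 0,"tz": 0,"ax": 0,"ay": 0,"az": 0}])

```text
time: 19.87
tool_pos: [556.9, -123.0, 25.9]
tcp_rot: [-180.0, -0.0, -4.8]
ft_force: [0.2, 0.2, -0.2]
finger_gap: 0.0
```

Request:
step_arm(plan=[{"grip": 0,"tx": 0,"ty": -0.1,"tz": 0,"ax": 0,"ay": 0,"az": 0},{"grip": 0,"tx": 0,"ty": -0.1,"tz": 0,"ax": 0,"ay": 0,"az": 0}])

```text
time: 20.03
tool_pos: [557.1, -121.5, 26.0]
tcp_rot: [180.0, -0.0, -4.9]
ft_force: [0.8, -1.5, -1.1]
finger_gap: -0.0
```

```bash
python3 -c "
from h import *
st()"
```

```text
t 20.03 head xy [  13.6 -132.4] z 26.0 rot [ 1.7999e+02 -4.0000e-02 -4.8500e+00] F head 1.0 -1.5 -1.1 gap -0.0
```

Request:
step_arm(plan=[{"grip": 0,"tx": 0,"ty": -0.1,"tz": 0,"ax": 0,"ay": 0,"az": 0},{"grip": 0,"tx": 0,"ty": -0.1,"tz": 0,"ax": 0,"ay": 0,"az": 0}])

```text
time: 20.2
tool_pos: [557.1, -120.9, 26.0]
tcp_rot: [179.9, -0.0, -4.8]
ft_force: [-0.4, -11.9, -0.5]
finger_gap: -0.3
```

Request:
step_arm(plan=[{"grip": 0,"tx": 0,"ty": -0.1,"tz": 0,"ax": 0,"ay": 0,"az": 0},{"grip": 0,"tx": 0,"ty": -0.05,"tz": 0,"ax": 0,"ay": 0,"az": 0}])

```text
time: 20.37
tool_pos: [557.2, -120.8, 26.1]
tcp_rot: [179.7, -0.1, -4.9]
ft_force: [-1.0, -17.4, -2.2]
finger_gap: 0.1
```

```bash
python3 -c "
from h import *
st()
im,m=rollerends('scene',fn='pics/s17.png'); cv2.imwrite('pics/s17c.png',cv2.resize(im[110:290,140:380],None,fx=3.3,fy=3.3))"
```

```text
t 20.37 head xy [  13.7 -131.7] z 26.1 rot [ 1.7974e+02 -6.0000e-02 -4.8700e+00] F head 0.5 -17.4 -2.2 gap 0.1
```

View pics/s17c.png

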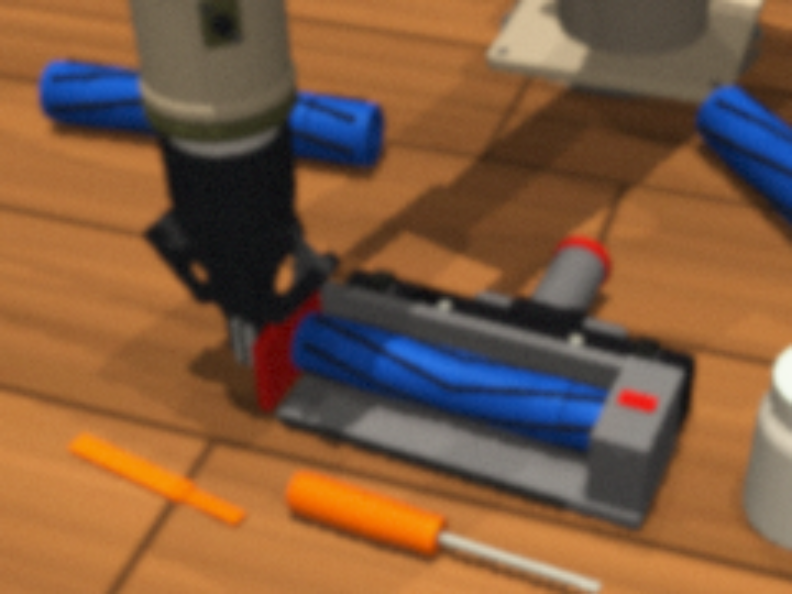

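Firm resistance (17 N) at the expected shut position. Backing off and checking the cap angle.

Request:
step_arm(plan=[{"grip": 0,"tx": 0,"ty": 0.4,"tz": 0,"ax": 0,"ay": 0,"az": 0},{"grip": 0,"tx": 0,"ty": 1.5,"tz": 0,"ax": 0,"ay": 0,"az": 0},{"grip": 0,"tx": 0,"ty": 2.5,"tz": 0,"ax": 0,"ay": 0,"az": 0},{"grip": 0,"tx": 0,"ty": 3.0,"tz": -2.5,"ax": 0,"ay": 0,"az": 0},{"grip": 0,"tx": 0,"ty": 2.5,"tz": -3.2,"ax": 0,"ay": 0,"az": 0},{"grip": 0,"tx": 0,"ty": 3.5,"tz": -2,"ax": 0,"ay": 0,"az": 0},{"grip": 0,"tx": 0,"ty": 3.5,"tz": -1,"ax": 0,"ay": 0,"az": 0},{"grip": 0,"tx": 0,"ty": 0,"tz": 0,"ax": 0,"ay": 0,"az": 0}])

```text
time: 21.08
tool_pos: [543.9, -293.1, 117.3]
tcp_rot: [179.7, -0.4, -5.1]
ft_force: [0.5, -0.6, -0.1]
finger_gap: 0.1
```

```bash
python3 - <<'E'
from h import *
st()
im,m=rollerends('top',fn='pics/t18.png'); cv2.imwrite('pics/t18c.png',cv2.resize(im[165:225,300:370],None,fx=9,fy=9,interpolation=cv2.INTER_CUBIC))
im,m=rollerends('scene',fn='pics/s18.png'); cv2.imwrite('pics/s18c.png',cv2.resize(im[150:290,170:380],None,fx=3.8,fy=3.8))
E
```

```text
t 21.08 head xy [  14.9 -304.5] z 117.3 rot [179.69  -0.36  -5.06] F head 0.5 -0.5 -0.1 gap 0.1
```

View pics/t18c.png

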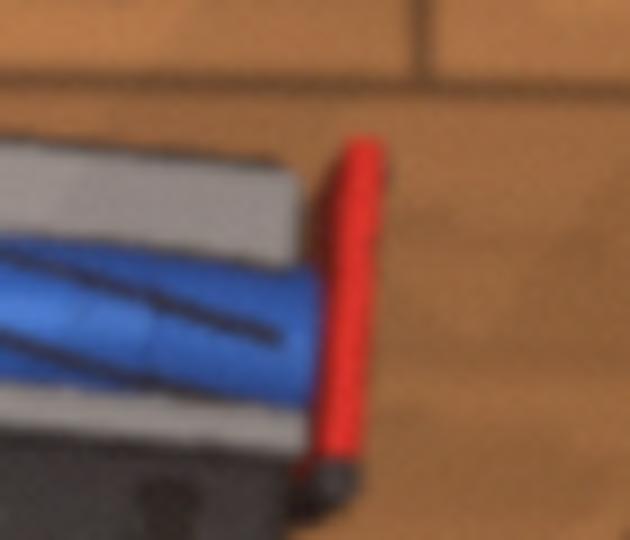

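View pics/s18c.png

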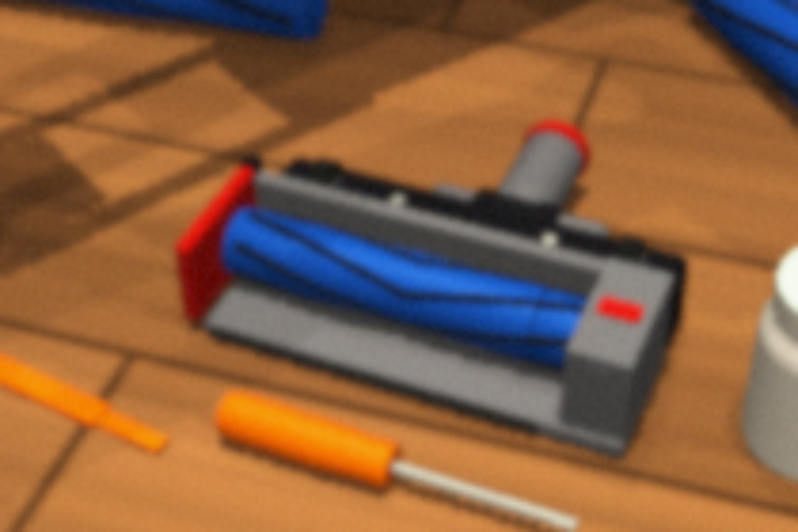

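```bash
python3 - <<'E'
from h import *
im=cv2.imread('pics/t18.png'); hsv=cv2.cvtColor(im,cv2.COLOR_BGR2HSV)
m=cv2.inRange(hsv,(0,150,170),(6,255,255))|cv2.inRange(hsv,(174,150,170),(180,255,255))
m[:170]=0;m[218:]=0;m[:,:330]=0;m[:,350:]=0
ys,xs=np.nonzero(m); P=tohead(onz("top",np.c_[xs,ys],61))
vx,vy,x0,y0=cv2.fitLine(P.astype(np.float32),cv2.DIST_HUBER,0,.01,.01).ravel()
s=np.sign(vx); print(len(P),"angle",np.arctan2(-vy*s,vx*s),"mid",x0,y0,"x range",P[:,0].min(),P[:,0].max())
f=lambda x,y:(300+x/9,165+y/9)
print("hand",tohead(onz("top",[f(366,142),f(341,458),f(320,335)],61)).round(1), "roller outer",tohead(onz("top",[f(320,335)],40)).round(1))
E
```

```text
134 angle -0.010072939 mid -0.30802235 -113.88189 x range -36.35238955319428 37.34699843684795
hand [[  35.6 -114.5]
 [ -39.9 -114.8]
 [ -11.5 -107.5]] roller outer [[  -7.9 -110.1]]
```

Cap angle measures about -0.01 rad with its mid-plane at y ≈ -113.9 (nominal -113.5), so it is shut. The gripper is clear. Handing in.

```bash
python3 -c "
from bench import *
print(hand_in())"
```

```text
the job is handed in; nothing more can be done
None
```

I fitted the smallest roller and shut the cap, then handed the job in at about 21 s. `hand_in()` gave no verdict.

**What I did:** I pushed the roller (221 × 38 mm measured; the other two are about 295 mm) flat against the back wall. I then slid it by its outer end onto the spindle and pressed it through the push fit. Last, I swung the red cap shut with the closed fingers.

**What went wrong on the way:** during the first slide the drive end swung about 6 mm off the wall, because I drifted slightly sideways while pushing. I went back to the front, pushed it against the wall again, and the second slide stayed straight.

**Last checks:**
- **Roller home:** the push fit took about 13–14 N over about 8 mm. At the end the position held while the force rose to 17.6 N, which I took as the firm stop (the limit was 25 N). The roller looks straight along the wall in both views.
- **Cap shut:** it measured about -0.01 rad in the top view, after stopping firmly at about 17 N.
- **Other objects:** the screwdriver and spudger look unmoved in the last pictures. The gripper never went near the tub.
- **Disagreement:** my last reading of the roller's outer end was about y = -110 mm (nominal -107 mm). That point lies against the cap, so it is hard to pick out, and I trusted the force and travel instead. The two cameras also disagreed by 2–4 mm along the chamber, so I did not confirm the home position by camera to within 1.5 mm.

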